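# Build a column of sample cases from cases stored on end

## Task

Pack up the finds: shut the lid of the open sample case that lies flat and build one column on that case where it is. Lay the thicker of the two cases that stand on end on it, then the thinner one on top, each lid up and set down gently and squarely so that its foot sits fully inside the rim of the case below; leave the vial, the dish and the stone alone.

Things in the scene. Friction and masses are not known exactly. Their poses are not given: they have to be found in the camera images.
- base_case: Lowest case: grey plastic case lying flat with its lid open, 70 x 58 mm; tray part 27 mm high; with the lid shut 36 mm from foot underside to lid panel, 40 mm to rim crest; 0.6 kg. Origin: centre of the foot's underside; x along the 70 mm length, roughly away from the robot, y across the width, z up. Hinge line along y at x = 35, z = 27 mm.
- base_lid (a joint): Hinge of the lowest case's lid (rad): 0 shut; it starts at about 1.7, standing up at the far (+x) end and leaning slightly back; swings over towards the robot and falls shut by itself once well past upright.
- base_lid_edge (a point): Middle of the free (latch) edge of that lid, on its outer face, 68 mm from the hinge line; when open it stands about 95 mm above the worktop. The lid is 9 mm thick plus rim.
- thick_case: Thicker light case (0.12 kg), 70 x 58 mm, 36 mm foot to lid panel, 40 to rim crest. At the start it stands on its hinge end, 70 mm tall, lid roughly towards the robot (x up, z level). Origin: centre of the foot's underside; x along the 70 mm length (+x end latch, -x end hinges; either way round is fine), y across the 58 mm width, z out through the lid.
- thin_case: Thinner light case (0.10 kg), 70 x 58 mm, 26 mm foot to lid panel, 30 to rim crest. At the start it stands on its hinge end, 70 mm tall, lid roughly towards the robot (x up, z level). Origin: centre of the foot's underside; x along the 70 mm length (+x end latch, -x end hinges; either way round is fine), y across the 58 mm width, z out through the lid.
- thick_case_mid (a point): Point in the middle of the thick case: 18 mm above its foot's underside along body z; axes as the case's.
- thin_case_mid (a point): Point in the middle of the thin case: 13 mm above its foot's underside along body z; axes as the case's.
- base_case_top (a point): Where the centre of the lowest case's lid panel lies when shut: 36 mm above the foot's underside (fixed to the case); axes as the case's. Round every lid runs a rim 4 mm high and 4 mm wide with rounded crest, opening 62 x 50 mm; every case has a foot 58 x 46 x 4 mm under it, which drops inside the rim below with 2 mm to spare all round.
- thick_case_top (a point): Centre of the thick case's lid panel, inside the rim: 36 mm from its foot's underside; axes as the case's.
- vial: Bystander: upright glass sample vial with screw cap, 29 mm across, 72 mm tall; origin under its centre, z up.
- petri: Bystander: round clear dish with small fragments, 66 mm across, 13 mm tall; origin under its centre, z up.
- bystander_concretion: Bystander: small brown stone lump, 38 x 41 x 23 mm; origin under its centre.

How it is judged:
On the way, in this order (a step that is already met when the one before it is completed fails the run):
1. the lid of the lowest case is shut (value of joint base_lid below 0.06 rad), for 0.2 s.
2. the thick case sits flat, lid up, inside the rim of the lowest case, not touched by the fingers (x of thick_case in the frame of base_case between -0.0035 and 0.0035 m and y of thick_case in the frame of base_case between -0.0035 and 0.0035 m and z of thick_case in the frame of base_case between 0.033 and 0.038 m and angle between the x axis of thick_case and the x axis of base_case, either way round below 0.12 rad and angle between thick_case's own z axis and vertical below 0.035 rad and contact force between the fingers and thick_case below 0.05 N), for 0.2 s.
3. the thin case sits flat, lid up, inside the rim of the thick case (x of thin_case in the frame of thick_case between -0.0035 and 0.0035 m and y of thin_case in the frame of thick_case between -0.0035 and 0.0035 m and z of thin_case in the frame of thick_case between 0.033 and 0.038 m and angle between the x axis of thin_case and the x axis of thick_case, either way round below 0.12 rad and angle between thin_case's own z axis and vertical below 0.035 rad), for 0.2 s.
At the end, for the whole second after the job is handed in: Lowest lid shut (below 0.06 rad). Thick case on lowest, thin case on thick: origins within 3.5 mm (x, y) of its middle, 33 to 38 mm above, long sides parallel within 0.12 rad either way round, lid up within 0.035 rad; all at rest (under 20 mm/s), the lowest within 25 mm of its start (all of step 3 and value of joint base_lid below 0.06 rad and x of thick_case in the frame of base_case between -0.0035 and 0.0035 m and y of thick_case in the frame of base_case between -0.0035 and 0.0035 m and z of thick_case in the frame of base_case between 0.033 and 0.038 m and angle between the x axis of thick_case and the x axis of base_case, either way round below 0.12 rad and angle between thick_case's own z axis and vertical below 0.035 rad and linear speed of each of base_case, thick_case, thin_case below 0.02 m/s and distance of base_case from where it was at the start of the episode below 0.025 m); the robot touches nothing.
It fails at once if a case is dropped or rammed onto the column (over 40 N between two cases) (contact force between any of thick_case, thin_case and base_case above 40 N or contact force between thin_case and thick_case above 40 N).
It fails at once if the lowest case is shifted by more than 25 mm (distance of base_case from where it was at the start of the episode above 0.025 m).
It fails at once if the vial, dish or stone is moved by more than 15 mm or the vial tipped over 0.3 rad (distance of any of vial, petri, bystander_concretion from where it was at the start of the episode above 0.015 m or angle between vial's own z axis and vertical above 0.3 rad).
It also fails if it takes over 72 s, if anything falls off the work surface, if the arm or the gripper's body presses on something with over 40 N, if the wrist force passes 120 N, or if a joint passes its speed limit or range.

## Robot

A 6-joint arm with a two-finger parallel gripper is mounted at the origin on a cart in front of the work surface, level with it; the furniture and walls round the work are solid. World frame = base frame: x ahead of the robot, y to its left, z up, the work surface at z = 0. Lengths are in m, angles in rad, forces in N, time in s.
With the tool pointing down it reaches from about 0.35 to 0.925 m from the base axis. Payload 6.4 kg.
Tool frame: the origin (TCP) lies at the very end of the fingers, on their centre line; the grasp point (between the pads) lies 19 mm behind it; z points along the fingers, y is the direction in which the jaws open and shut (so a half turn about z gives the same grasp; the last joint's range is limited). The gripper opens to 94 mm and grips with 3 to 60 N. Pads are 16 mm wide; open, the fingers measure 119 mm over their backs; the gripper's body (75 mm by 177 mm) begins 78 mm behind the grasp point.
Start: joints at [1.039, 0.245, 1.558, -0, 1.339, -0.174], TCP at [0.228, 0.609, 0.171] pointing down, gripper open.
Joint ranges: [-3.13, 3.13], [-1.02, 2.26], [0.13, 2.54], [-0.95, 4.09], [0.21, 2.88], [-2.74, 2.74]. Speed limits (rad/s): [2.57, 2.57, 3.14, 3.14, 3.14, 3.14].

## Interface

Orientations are given as a 3x3 rotation matrix whose columns are the frame's x, y, z axes.
In Python, from plant import state, get_image, calibration, hand_in gives the robot as it stands. The module is installed in compiled form; this text tells all that it offers.
- The arm moves only by the tool servo_tool, never from a script. Its argument "targets" is a list of rows, each an object of numbers: "tx", "ty", "tz": the shift along the world's x, y, z in units of 50 mm (1.0 is 50 mm); "roll": the turn about the world's z in units of 6 degrees (1.0 is 6 degrees). In form: [{"tx": .., "ty": .., "tz": .., "roll": ..}, ...]. A call has exactly 8 rows; each row is the pose to reach, as a shift and turn from the pose measured when the call began; what a row does not reach only later rows make up. A row lasts 1/10 s, in which the tool goes at most 50 mm and 8.59 degrees, less where a joint would pass 70% of its speed; a pose out of reach is approached as far as the arm can. A call with a gripper value outside its range is refused whole. "jaw" is the opening, from -1 (shut) to 1 (fully open), set as the call begins (left out, the last holds). The fingers move at their own pace and stop on an object; "newtons" is the grip in N (left out, the last holds). Time passes only in rows, so rows that repeat a pose let the fingers close, or fill a call up. It gives the time, the measured TCP pose, the force and the opening at its end, in the units of the state.
- state(): the state, without advancing time (a new reading comes with each control period).
- get_image(name): name is "side" or "top"; returns (picture, depth): 420x560x3 uint8, blue, green, red; 420x560 float32, m along the optical axis (not along the pixel's ray), 0 where there is no reading.
- calibration(name): a dict with "fx", "fy", "cx", "cy" (pixels), "R" (3x3) and "t" (3): a world point X has camera coordinates R X + t. Camera axes: x right, y down, z forward; pixel columns grow to the right and rows downward; lengths in m; the calibration is good to about 2 mm. A picture is of the moment at which its call begins. calibration takes no time and is no camera call.
- hand_in(): hands the job in, once; it reports no verdict.
The state is a dict: "time": time; "joint_positions": joint angles; "joint_velocities": joint speeds; "joint_efforts": joint torques, N m; "ee_pos": TCP position; "orientation": TCP orientation; "wrist_force": force on the tool from outside, world axes, zero at the start; "torque": the same for the moment, N m; "grip_width": finger opening in m.
Only numpy, scipy, OpenCV 4.12 (cv2) and the standard library are available. Lean on these libraries where they do the work, as an engineer would, in place of code of your own. Each camera call takes 0.05 s, during which the arm holds its last target. There are 200 camera calls.

## Working session

There is one attempt and no reset: what is moved stays moved. The work goes in short steps, Python scripts to look and compute and a tool call to move; the robot and the scene stay as the last step left them, time stands still between calls to the robot, and variables do not carry over. Pictures are saved under pics/ and viewed, about 8 in all and at most 12, crops included, and the job is handed in when it is done.

Besides the shell and the picture viewer there is one more tool, called after "Call:" by a JSON object that holds its "name" and its "arguments", one argument or row to a line. servo_tool: Moves the arm, as the interface text tells. Its arguments: {"type":"object","properties":{"targets":{"type":"array","items":{"type":"object","properties":{"tx":{"type":"number"},"ty":{"type":"number"},"tz":{"type":"number"},"roll":{"type":"number"}}}},"jaw":{"type":"number"},"newtons":{"type":"number"}},"required":["targets"]}

```bash
mkdir -p pics && cat > h.py <<'E'
import numpy as np, cv2
from plant import state, get_image, calibration, hand_in
def cloud(name):
    im,d=get_image(name); c=calibration(name)
    v,u=np.mgrid[:420,:560]
    P=np.dstack([(u-c['cx'])/c['fx']*d,(v-c['cy'])/c['fy']*d,d])
    W=(P-np.array(c['t']))@np.array(c['R'])
    W[d==0]=np.nan
    return im,W
E
python3 - <<'E'
from h import *
for n in('side','top'):
    im,W=cloud(n); cv2.imwrite(f'pics/{n}0.png',im); np.save(f'{n}0.npy',W)
    c=calibration(n); print(n,c['fx'],-np.array(c['R']).T@np.array(c['t']),np.array(c['R'])[2])
a=cv2.imread('pics/side0.png');b=cv2.imread('pics/top0.png')
cv2.imwrite('pics/both0.png',cv2.resize(np.vstack([a,b]),(0,0),fx=.71,fy=.71))
s=state();print(s['time'],s['ee_pos'],s['orientation'],s['grip_width'])
E
```

```text
side 422.25297063138805 [0.06758104 0.09973498 0.66739555] [ 0.57302562 -0.39996862 -0.71530884]
top 397.03752050464294 [ 0.36423438 -0.2362943   0.97386887] [ 0.21467514 -0.03642561 -0.97600602]
0.1 [0.2273232 0.6083247 0.1697599] [[-9.36667654e-01  3.50218329e-01 -9.10056115e-04]
 [ 3.50219352e-01  9.36666544e-01 -1.48000019e-03]
 [ 3.34095923e-04 -1.70498757e-03 -9.99998491e-01]] 0.09403925810327785
```

View pics/both0.png

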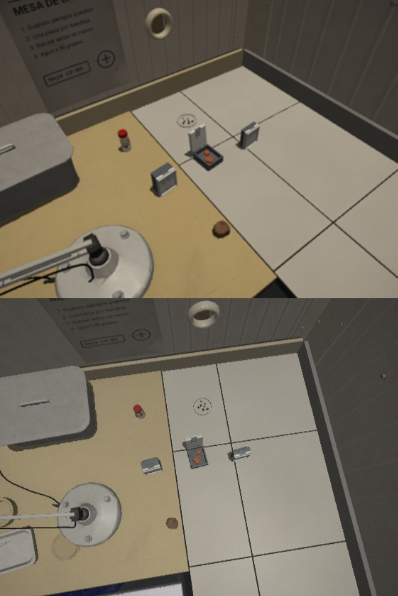

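```bash
python3 - <<'E'
from h import *
from scipy import ndimage as nd
for n in('side','top'):
    W=np.load(f'{n}0.npy'); im=cv2.imread(f'pics/{n}0.png')
    m=(W[...,2]>.01)&(W[...,2]<.12)&(W[...,0]>.2)&(W[...,0]<1.)&(abs(W[...,1])<.7)
    l,k=nd.label(m)
    for i in range(1,k+1):
        q=l==i
        if 40<q.sum()<6000:
            v,u=np.where(q); p=W[q]; print(n,q.sum(),'uv',u.min(),u.max(),v.min(),v.max(),'xyz min',p.min(0).round(3),'max',p.max(0).round(3))
a=cv2.imread('pics/side0.png')[150:350,180:400];b=cv2.imread('pics/top0.png')[130:330,170:390]
cv2.imwrite('pics/c0.png',np.vstack([cv2.resize(a,(0,0),fx=1.5*1,fy=1.5,interpolation=cv2.INTER_CUBIC),cv2.resize(b,(0,0),fx=1.5,fy=1.5,interpolation=cv2.INTER_CUBIC)]))
E
```

```text
side 668 uv 338 365 171 208 xyz min [ 0.51  -0.448  0.01 ] max [ 0.543 -0.387  0.072]
side 1491 uv 265 314 174 237 xyz min [ 0.507 -0.305  0.01 ] max [ 0.603 -0.238  0.098]
side 383 uv 166 184 182 211 xyz min [ 0.715 -0.11   0.01 ] max [ 0.743 -0.08   0.076]
side 4308 uv 0 109 221 312 xyz min [0.656 0.064 0.01 ] max [0.701 0.276 0.12 ]
side 1125 uv 212 249 228 274 xyz min [ 0.509 -0.146  0.01 ] max [ 0.552 -0.085  0.075]
side 405 uv 301 323 310 333 xyz min [ 0.318 -0.174  0.01 ] max [ 0.353 -0.137  0.026]
top 1290 uv 15 134 120 209 xyz min [0.658 0.051 0.01 ] max [0.853 0.335 0.12 ]
top 209 uv 188 203 150 168 xyz min [ 0.717 -0.111  0.01 ] max [ 0.745 -0.082  0.077]
top 598 uv 260 292 191 239 xyz min [ 0.51  -0.305  0.01 ] max [ 0.604 -0.239  0.098]
top 379 uv 325 353 209 228 xyz min [ 0.514 -0.448  0.011] max [ 0.547 -0.388  0.072]
top 56 uv 275 285 212 220 xyz min [ 0.553 -0.293  0.01 ] max [ 0.575 -0.269  0.019]
top 98 uv 271 282 220 233 xyz min [ 0.523 -0.283  0.01 ] max [ 0.555 -0.255  0.021]
top 506 uv 198 228 224 248 xyz min [ 0.512 -0.147  0.011] max [ 0.557 -0.086  0.076]
top 238 uv 0 22 281 305 xyz min [0.445 0.35  0.01 ] max [0.506 0.403 0.031]
top 201 uv 234 250 310 324 xyz min [ 0.322 -0.175  0.012] max [ 0.355 -0.138  0.026]
top 99 uv 0 18 311 321 xyz min [0.413 0.36  0.011] max [0.433 0.395 0.028]
top 663 uv 0 50 324 389 xyz min [0.266 0.288 0.01 ] max [0.398 0.404 0.024]
```

View pics/c0.png

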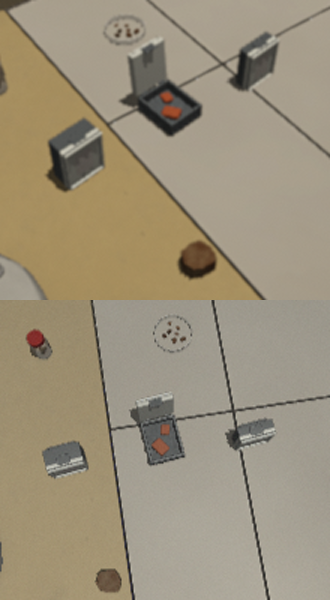

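```bash
cat >> h.py <<'E'
def box(clouds,x0,x1,y0,y1,z0,z1,q=None):
    """footprint of points in a slice: centre, size, yaw of the side nearest world x (deg)"""
    p=np.vstack([W[(W[...,0]>x0)&(W[...,0]<x1)&(W[...,1]>y0)&(W[...,1]<y1)&(W[...,2]>z0)&(W[...,2]<z1)] for W in clouds])
    (c,s,a)=cv2.minAreaRect((p[:,:2]*1000).astype(np.float32))
    a=(a+45)%90-45 if True else a
    b=cv2.boxPoints((c,s,a)) 
    r=cv2.minAreaRect((p[:,:2]*1000).astype(np.float32)); 
    ang=r[2]; w,h=r[1]
    while ang>45: ang-=90; w,h=h,w
    while ang<-45: ang+=90; w,h=h,w
    return np.round(r[0],1),'sx %.1f sy %.1f yaw %.1f'%(w,h,ang),'z %.3f n %d'%(np.percentile(p[:,2],95),len(p))
E
python3 - <<'E'
from h import *
S=np.load('side0.npy');T=np.load('top0.npy')
for nm,C in (('side',[S]),('top',[T])):
    f=lambda W:None
    z0=[np.nanmedian(W[(W[...,0]>.45)&(W[...,0]<.7)&(W[...,1]>-.42)&(W[...,1]<-.16)&(abs(W[...,2])<.009)][:,2]) for W in C]
    print(nm,'table',z0)
    print(' thick top',*box(C,.48,.6,-.17,-.06,.06,.09))
    print(' thick all',*box(C,.48,.6,-.17,-.06,.015,.09))
    print(' thin top',*box(C,.48,.6,-.47,-.36,.06,.09))
    print(' thin all',*box(C,.48,.6,-.47,-.36,.015,.09))
    print(' tray rim',*box(C,.48,.62,-.33,-.2,.02,.034))
    print(' lid',*box(C,.48,.65,-.33,-.2,.05,.12))
    print(' lid top',*box(C,.48,.65,-.33,-.2,.085,.12))
    print(' petri',*box(C,.62,.8,-.36,-.2,.004,.03))
    print(' vial',*box(C,.68,.8,-.13,-.05,.02,.1))
    print(' stone',*box(C,.28,.4,-.2,-.1,.01,.1))
E
```

```text
side table [np.float64(0.0013121003248095045)]
 thick top [ 530.8 -115.1] sx 37.4 sy 58.2 yaw 6.9 z 0.074 n 548
 thick all [ 530.7 -115.2] sx 37.5 sy 58.5 yaw 6.9 z 0.073 n 1072
 thin top [ 527.6 -417.8] sx 26.5 sy 60.0 yaw 7.9 z 0.070 n 252
 thin all [ 527.  -417.5] sx 28.0 sy 60.6 yaw 5.5 z 0.070 n 628
 tray rim [ 550.4 -272.3] sx 82.9 sy 60.1 yaw 5.2 z 0.032 n 358
 lid [ 592.2 -267.4] sx 19.5 sy 59.8 yaw 4.7 z 0.095 n 514
 lid top [ 592.6 -268.1] sx 18.7 sy 58.8 yaw 6.5 z 0.096 n 183
 petri [ 711.3 -278.8] sx 170.1 sy 150.2 yaw 0.6 z 0.012 n 184
 vial [728.2 -94.1] sx 27.9 sy 28.0 yaw 34.2 z 0.074 n 340
 stone [ 336.  -155.8] sx 33.6 sy 36.9 yaw -10.0 z 0.025 n 405
top table [np.float64(6.30977612116107e-05)]
 thick top [ 535.3 -116.2] sx 40.1 sy 58.5 yaw 6.3 z 0.074 n 415
 thick all [ 535.3 -116.2] sx 40.1 sy 58.5 yaw 6.3 z 0.073 n 497
 thin top [ 531.5 -417.8] sx 29.7 sy 58.0 yaw 6.5 z 0.070 n 291
 thin all [ 531.5 -417.8] sx 29.8 sy 58.0 yaw 6.5 z 0.069 n 369
 tray rim [ 550.8 -272.9] sx 76.5 sy 58.0 yaw 5.7 z 0.032 n 208
 lid [ 594.4 -268.3] sx 17.5 sy 57.5 yaw 6.7 z 0.095 n 276
 lid top [ 594.5 -268.4] sx 17.5 sy 57.3 yaw 7.2 z 0.096 n 157
 petri [ 712.  -278.5] sx 171.0 sy 154.9 yaw 0.7 z 0.012 n 162
 vial [731.2 -96.6] sx 27.0 sy 27.5 yaw -9.4 z 0.074 n 194
 stone [ 338.5 -156.6] sx 31.5 sy 36.6 yaw -8.5 z 0.025 n 201
```

```bash
python3 - <<'E'
from h import *
T=np.load('top0.npy')
for u,v in [(125,305),(108,303),(60,305),(20,305),(125,275),(125,345),(150,305),(95,330)]: print(u,v,T[v,u].round(3))
m=(T[...,2]>.10)&(T[...,2]<1.2)&(T[...,0]<.62)
g=np.round(T[m]/.06)*.06
k,n=np.unique(np.hstack([g[:,:2]]),axis=0,return_counts=True)
for a,b in zip(k,n):
    if b>15: print(a,b,T[m][(g[:,:2]==a).all(1)][:,2].max().round(2))
E
```

```text
125 305 [0.405 0.091 0.072]
108 303 [0.411 0.103 0.132]
60 305 [0.421 0.192 0.151]
20 305 [0.445 0.357 0.011]
125 275 [0.474 0.098 0.039]
125 345 [0.318 0.112 0.032]
150 305 [0.397 0.047 0.035]
95 330 [0.361 0.174 0.038]
[ 0.06 -0.72] 333 0.18
[ 0.12 -0.72] 922 0.2
[ 0.18 -0.72] 1172 0.23
[ 0.24 -0.72] 1431 0.25
[ 0.3  -0.72] 1682 0.27
[ 0.36 -0.72] 1990 0.3
[0.36 0.12] 45 0.14
[0.36 0.18] 70 0.16
[ 0.42 -0.72] 2282 0.33
[0.42 0.12] 406 0.15
[0.42 0.18] 165 0.16
[0.42 0.24] 245 0.16
[0.42 0.3 ] 137 0.17
[ 0.48 -0.72] 2596 0.36
[ 0.54 -0.72] 2838 0.38
[ 0.6  -0.72] 2613 0.4
```

```bash
python3 - <<'E'
import cv2,numpy as np
b=cv2.imread('pics/top0.png')[150:420,0:260];a=cv2.imread('pics/side0.png')[160:420,0:260]
cv2.imwrite('pics/l0.png',cv2.resize(np.hstack([b[:260],a]),(0,0),fx=1.5,fy=1.5))
E
```

```text
(no output)
```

View pics/l0.png

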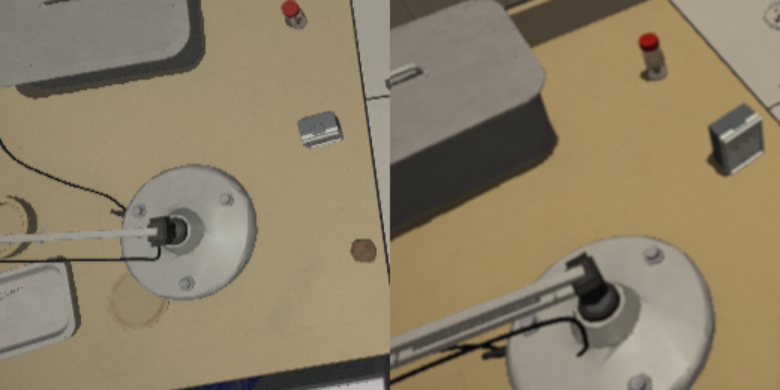

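Call:
{"name": "servo_tool", "arguments": {
  "targets": [
    {"tz": 1, "roll": 0},
    {"tz": 2},
    {"tz": 3},
    {"tz": 4, "ty": -0.5},
    {"tz": 4, "ty": -1.5, "tx": -0.2},
    {"tz": 4, "ty": -2.5, "tx": -0.3},
    {"tz": 4, "ty": -3.5, "tx": -0.3},
    {"tz": 4, "ty": -4.5, "tx": -0.2}
  ],
  "jaw": -1,
  "newtons": 20
}}

```text
invalid input at $.targets[0]: expected keys tx, ty, tz, roll
```

Call:
{"name": "servo_tool", "arguments": {
  "targets": [
    {"tx": 0, "ty": 0, "tz": 1, "roll": 0},
    {"tx": 0, "ty": 0, "tz": 2, "roll": 0},
    {"tx": 0, "ty": 0, "tz": 3, "roll": 0},
    {"tx": 0, "ty": -0.5, "tz": 4, "roll": 0},
    {"tx": -0.2, "ty": -1.5, "tz": 4, "roll": 0},
    {"tx": -0.3, "ty": -2.5, "tz": 4, "roll": 0},
    {"tx": -0.3, "ty": -3.5, "tz": 4, "roll": 0},
    {"tx": -0.2, "ty": -4.5, "tz": 4, "roll": 0}
  ],
  "jaw": -1,
  "newtons": 20
}}

```text
time: 0.9
ee_pos: [0.2161, 0.3857, 0.3693]
orientation: [[-0.937, 0.349, -0.001], [0.349, 0.937, -0.002], [0.0, -0.002, -1.0]]
wrist_force: [0.5, 0.5, 0.1]
grip_width: 0.0334
```

Call:
{"name": "servo_tool", "arguments": {
  "targets": [
    {"tx": 0.3, "ty": -0.9, "tz": 0, "roll": 0.5},
    {"tx": 0.7, "ty": -1.8, "tz": 0, "roll": 1},
    {"tx": 1.1, "ty": -2.7, "tz": 0, "roll": 1.5},
    {"tx": 1.6, "ty": -3.6, "tz": 0, "roll": 2},
    {"tx": 2.1, "ty": -4.5, "tz": 0, "roll": 2.5},
    {"tx": 2.6, "ty": -5.3, "tz": 0, "roll": 3},
    {"tx": 3.2, "ty": -6.1, "tz": 0, "roll": 3.5},
    {"tx": 3.8, "ty": -6.9, "tz": 0, "roll": 4.5}
  ]
}}

```text
time: 1.7
ee_pos: [0.4066, 0.0387, 0.3693]
orientation: [[-0.993, -0.117, 0.001], [-0.117, 0.993, -0.002], [-0.0, -0.002, -1.0]]
wrist_force: [0.4, 1.8, 0.5]
grip_width: 0.0002
```

Call:
{"name": "servo_tool", "arguments": {
  "targets": [
    {"tx": 0.6, "ty": -0.8, "tz": 0, "roll": 0},
    {"tx": 1.2, "ty": -1.6, "tz": 0, "roll": 0},
    {"tx": 1.8, "ty": -2.4, "tz": -0.2, "roll": 0},
    {"tx": 2.4, "ty": -3.2, "tz": -0.4, "roll": 0},
    {"tx": 3, "ty": -4, "tz": -0.8, "roll": 0},
    {"tx": 3.6, "ty": -4.8, "tz": -1.2, "roll": 0},
    {"tx": 4.2, "ty": -5.4, "tz": -1.8, "roll": 0},
    {"tx": 4.4, "ty": -5.6, "tz": -2.4, "roll": 0}
  ]
}}

```text
time: 2.5
ee_pos: [0.6283, -0.2441, 0.2488]
orientation: [[-0.993, -0.116, 0.003], [-0.116, 0.993, -0.003], [-0.002, -0.004, -1.0]]
wrist_force: [-0.7, 0.2, 0.3]
grip_width: 0.0006
```

Call:
{"name": "servo_tool", "arguments": {
  "targets": [
    {"tx": 0.2, "ty": -0.36, "tz": -0.6, "roll": 0},
    {"tx": 0.2, "ty": -0.36, "tz": -1.3, "roll": 0},
    {"tx": 0.2, "ty": -0.36, "tz": -2, "roll": 0},
    {"tx": 0.2, "ty": -0.36, "tz": -2.7, "roll": 0},
    {"tx": 0.2, "ty": -0.36, "tz": -3.2, "roll": 0},
    {"tx": 0.2, "ty": -0.36, "tz": -3.5, "roll": 0},
    {"tx": 0, "ty": -0.38, "tz": -3.5, "roll": 0},
    {"tx": -0.2, "ty": -0.4, "tz": -3.5, "roll": 0}
  ]
}}

```text
time: 3.3
ee_pos: [0.6181, -0.2644, 0.0747]
orientation: [[-0.993, -0.116, 0.003], [-0.116, 0.993, -0.004], [-0.003, -0.004, -1.0]]
wrist_force: [0.5, 0.1, -0.0]
grip_width: 0.0005
```

Call:
{"name": "servo_tool", "arguments": {
  "targets": [
    {"tx": -0.2, "ty": -0.02, "tz": 0, "roll": 0},
    {"tx": -0.4, "ty": -0.04, "tz": 0, "roll": 0},
    {"tx": -0.6, "ty": -0.06, "tz": 0, "roll": 0},
    {"tx": -0.8, "ty": -0.08, "tz": 0, "roll": 0},
    {"tx": -1.0, "ty": -0.1, "tz": 0, "roll": 0},
    {"tx": -1.2, "ty": -0.12, "tz": 0, "roll": 0},
    {"tx": -1.4, "ty": -0.14, "tz": -0.05, "roll": 0},
    {"tx": -1.6, "ty": -0.16, "tz": -0.1, "roll": 0}
  ]
}}

```text
time: 4.1
ee_pos: [0.5372, -0.2725, 0.0695]
orientation: [[-0.993, -0.116, 0.004], [-0.116, 0.993, -0.004], [-0.003, -0.004, -1.0]]
wrist_force: [-0.2, 0.1, 1.3]
grip_width: 0.0008
```

```bash
python3 - <<'E'
from h import *
im,W=cloud('side'); cv2.imwrite('pics/s1.png',cv2.resize(im[140:300,180:400],(0,0),fx=2.5,fy=2.5)); print(state()['ee_pos'],state()['wrist_force'])
E
```

```text
[ 0.53573319 -0.27223436  0.06861917] [ 0.10553941 -0.51511134 -0.92339141]
```

View pics/s1.png

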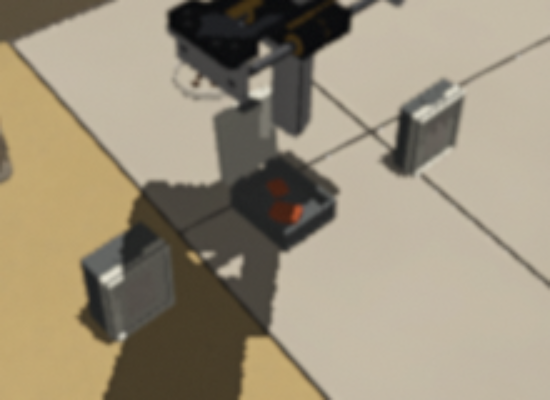

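```bash
python3 - <<'E'
from h import *
c=calibration('side')
p=np.array(c['R'])@state()['ee_pos']+c['t']; u=p[0]/p[2]*c['fx']+c['cx'];v=p[1]/p[2]*c['fy']+c['cy']
print('tcp px',u,v,'crop',(u-180)*2.5,(v-140)*2.5)
im,W=cloud('side')
for a in [(240,140),(265,110),(290,90),(290,125),(225,150)]:
    uu,vv=int(a[0]/2.5+180),int(a[1]/2.5+140); print(a,W[vv,uu].round(3))
im,W=cloud('top'); cv2.imwrite('pics/t2.png',cv2.resize(im[140:300,180:400],(0,0),fx=2.5,fy=2.5))
E
```

```text
tcp px 295.9125067826618 205.1757909788128 crop 289.7812669566545 162.93947744703203
(240, 140) [ 0.586 -0.259  0.063]
(265, 110) [ 0.591 -0.288  0.077]
(290, 90) [ 0.525 -0.261  0.159]
(290, 125) [ 0.524 -0.262  0.124]
(225, 150) [ 0.584 -0.243  0.062]
```

View pics/t2.png

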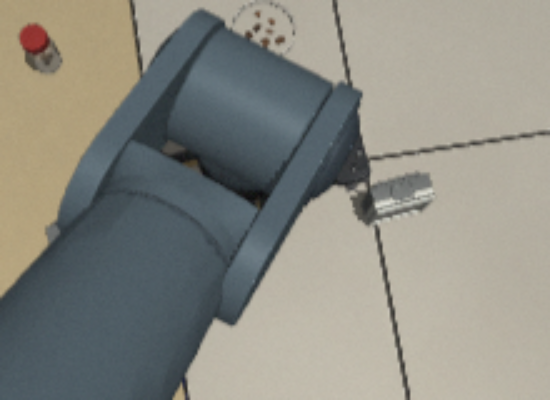

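```bash
python3 - <<'E'
from h import *
im,W=cloud('side')
for v in range(180,212,2):
    print(v,[ (W[v,u].round(3).tolist(),im[v,u].tolist()) for u in (293,296,299)])
m=(W[...,0]>.45)&(W[...,0]<.57)&(abs(W[...,1]+.27)<.06)&(W[...,2]>.05)
print('lowest pts',np.sort(W[m][:,2])[:10], state()['joint_positions'], state()['ee_pos'])
E
```

```text
180 [([0.531, -0.26, 0.145], [68, 69, 70]), ([0.525, -0.262, 0.149], [69, 71, 72]), ([0.527, -0.27, 0.143], [50, 50, 51])]
182 [([0.53, -0.259, 0.142], [68, 68, 70]), ([0.526, -0.263, 0.143], [71, 71, 73]), ([0.53, -0.274, 0.134], [49, 50, 51])]
184 [([0.53, -0.259, 0.137], [67, 69, 70]), ([0.525, -0.262, 0.139], [69, 70, 72]), ([0.529, -0.273, 0.13], [51, 52, 53])]
186 [([0.532, -0.261, 0.129], [68, 70, 71]), ([0.527, -0.264, 0.132], [70, 71, 72]), ([0.528, -0.272, 0.126], [50, 51, 51])]
188 [([0.532, -0.261, 0.125], [67, 70, 70]), ([0.527, -0.264, 0.126], [70, 71, 72]), ([0.529, -0.273, 0.12], [50, 51, 52])]
190 [([0.532, -0.261, 0.12], [67, 67, 68]), ([0.526, -0.264, 0.122], [69, 71, 71]), ([0.529, -0.273, 0.115], [49, 49, 50])]
192 [([0.53, -0.26, 0.116], [113, 125, 131]), ([0.527, -0.265, 0.115], [67, 68, 69]), ([0.529, -0.273, 0.109], [54, 57, 58])]
194 [([0.622, -0.331, -0.0], [164, 183, 193]), ([0.62, -0.338, -0.002], [127, 140, 148]), ([0.613, -0.341, 0.002], [133, 149, 158])]
196 [([0.617, -0.327, 0.0], [167, 187, 197]), ([0.612, -0.332, 0.001], [166, 185, 195]), ([0.606, -
[... 478 characters left out ...]
-0.317, 0.0], [57, 64, 68]), ([0.588, -0.322, 0.0], [68, 76, 81])]
206 [([0.573, -0.294, 0.023], [36, 36, 35]), ([0.567, -0.297, 0.026], [43, 46, 47]), ([0.581, -0.317, 0.003], [56, 63, 66])]
208 [([0.574, -0.295, 0.015], [36, 36, 36]), ([0.567, -0.297, 0.02], [38, 38, 36]), ([0.559, -0.299, 0.025], [41, 44, 45])]
210 [([0.574, -0.295, 0.01], [36, 36, 35]), ([0.566, -0.297, 0.014], [35, 36, 33]), ([0.557, -0.298, 0.022], [37, 37, 36])]
lowest pts [0.10635774 0.10693514 0.10703705 0.10772044 0.10841945 0.10862108
 0.10945964 0.1103587  0.11075393 0.11103426] [-6.56261459e-01  2.43058174e-01  1.75651172e+00 -9.50010641e-04
  1.13690629e+00 -2.34243960e+00] [ 0.53790943 -0.27248191  0.06954067]
```

Call:
{"name": "servo_tool", "arguments": {
  "targets": [
    {"tx": 0, "ty": 0, "tz": 0.5, "roll": 0},
    {"tx": 0, "ty": 0, "tz": 0.5, "roll": 0},
    {"tx": 0, "ty": 0, "tz": 0.5, "roll": 0},
    {"tx": 0, "ty": 0, "tz": 0.5, "roll": 0},
    {"tx": 0, "ty": 0, "tz": 0.5, "roll": 0},
    {"tx": 0, "ty": 0, "tz": 0.5, "roll": 0},
    {"tx": 0, "ty": 0, "tz": 0.5, "roll": 0},
    {"tx": 0, "ty": 0, "tz": 0.5, "roll": 0}
  ],
  "jaw": 1
}}

```text
time: 5.1
ee_pos: [0.5378, -0.2724, 0.0943]
orientation: [[-0.993, -0.116, 0.003], [-0.116, 0.993, -0.004], [-0.003, -0.004, -1.0]]
wrist_force: [-0.9, -0.8, 1.0]
grip_width: 0.0611
```

```bash
python3 - <<'E'
from h import *
im,W=cloud('side'); s=state(); print(s['ee_pos'],s['grip_width'])
m=(W[...,0]>.49)&(W[...,0]<.57)&(W[...,1]>-.4)&(W[...,1]<-.15)&(W[...,2]>.06)&(W[...,2]<.2)
for z in np.arange(.06,.2,.01):
    q=W[m&(W[...,2]>=z)&(W[...,2]<z+.01)]
    if len(q): print('%.2f'%z,len(q),q.min(0).round(3),q.max(0).round(3), np.histogram(q[:,1],bins=np.arange(-.36,-.17,.02))[0])
E
```

```text
[ 0.53787335 -0.27244515  0.09443073] 0.06500687141957491
0.06 68 [ 0.511 -0.4    0.06 ] [ 0.538 -0.387  0.07 ] [0 0 0 0 0 0 0 0 0]
0.07 5 [ 0.511 -0.399  0.07 ] [ 0.534 -0.387  0.071] [0 0 0 0 0 0 0 0 0]
0.13 49 [ 0.522 -0.314  0.131] [ 0.549 -0.228  0.14 ] [ 0  0 35  0  0  4 10  0  0]
0.14 90 [ 0.522 -0.314  0.14 ] [ 0.549 -0.228  0.15 ] [ 0  0 44  0  0  5 41  0  0]
0.15 94 [ 0.522 -0.313  0.15 ] [ 0.549 -0.228  0.16 ] [ 0  0 46  0  0  3 45  0  0]
0.16 97 [ 0.522 -0.315  0.16 ] [ 0.55  -0.228  0.17 ] [ 0  0 45  2  0  4 46  0  0]
0.17 92 [ 0.522 -0.314  0.17 ] [ 0.547 -0.227  0.18 ] [ 0  0 42  0  0  2 48  0  0]
0.18 98 [ 0.522 -0.313  0.18 ] [ 0.549 -0.227  0.19 ] [ 0  0 53  0  0  4 41  0  0]
0.19 86 [ 0.522 -0.315  0.19 ] [ 0.55  -0.228  0.2  ] [ 0  0 49  0  0  3 34  0  0]
```

Call:
{"name": "servo_tool", "arguments": {
  "targets": [
    {"tx": 0.5, "ty": 0.05, "tz": 0, "roll": 0},
    {"tx": 1, "ty": 0.1, "tz": 0, "roll": 0},
    {"tx": 1.5, "ty": 0.15, "tz": 0, "roll": 0},
    {"tx": 2, "ty": 0.2, "tz": 0, "roll": 0},
    {"tx": 2, "ty": 0.2, "tz": 0, "roll": 0},
    {"tx": 2, "ty": 0.2, "tz": -0.4, "roll": 0},
    {"tx": 2, "ty": 0.2, "tz": -0.8, "roll": 0},
    {"tx": 2, "ty": 0.2, "tz": -1.2, "roll": 0}
  ],
  "jaw": -1
}}

```text
time: 5.95
ee_pos: [0.6372, -0.2626, 0.0338]
orientation: [[-0.993, -0.115, 0.003], [-0.115, 0.993, -0.004], [-0.003, -0.004, -1.0]]
wrist_force: [0.6, -0.2, -0.1]
grip_width: 0.0076
```

Call:
{"name": "servo_tool", "arguments": {
  "targets": [
    {"tx": -0.3, "ty": -0.03, "tz": 0, "roll": 0},
    {"tx": -0.6, "ty": -0.06, "tz": 0, "roll": 0},
    {"tx": -0.9, "ty": -0.09, "tz": 0, "roll": 0},
    {"tx": -1.2, "ty": -0.12, "tz": 0, "roll": 0},
    {"tx": -1.4, "ty": -0.15, "tz": 0, "roll": 0},
    {"tx": -1.6, "ty": -0.18, "tz": 0, "roll": 0},
    {"tx": -1.8, "ty": -0.2, "tz": 0, "roll": 0},
    {"tx": -2, "ty": -0.2, "tz": 0, "roll": 0}
  ]
}}

```text
time: 6.75
ee_pos: [0.5365, -0.2727, 0.0338]
orientation: [[-0.993, -0.115, 0.003], [-0.115, 0.993, -0.004], [-0.003, -0.004, -1.0]]
wrist_force: [-0.1, 0.6, -0.1]
grip_width: 0.0005
```

```bash
python3 - <<'E'
from h import *
im,W=cloud('side'); s=state(); print(s['time'],s['ee_pos'],s['wrist_force'])
cv2.imwrite('pics/s3.png',cv2.resize(im[140:300,180:400],(0,0),fx=2.5,fy=2.5))
m=(W[...,0]>.49)&(W[...,0]<.65)&(W[...,1]>-.32)&(W[...,1]<-.22)&(W[...,2]>.015)&(W[...,2]<.1)
for z in np.arange(.01,.1,.01):
    q=W[m&(W[...,2]>=z)&(W[...,2]<z+.01)]
    if len(q): print('%.2f'%z,len(q),q.min(0).round(3),q.max(0).round(3))
E
```

```text
6.8 [ 0.53520861 -0.27244213  0.03351542] [ 0.15846235 -0.0672125  -0.89662849]
0.01 61 [ 0.508 -0.306  0.015] [ 0.576 -0.241  0.02 ]
0.02 139 [ 0.507 -0.304  0.02 ] [ 0.576 -0.24   0.03 ]
0.03 712 [ 0.507 -0.305  0.03 ] [ 0.583 -0.24   0.04 ]
0.04 4 [ 0.511 -0.299  0.04 ] [ 0.575 -0.243  0.042]
0.07 22 [ 0.525 -0.284  0.071] [ 0.539 -0.26   0.08 ]
0.08 50 [ 0.525 -0.283  0.08 ] [ 0.543 -0.259  0.09 ]
0.09 56 [ 0.524 -0.283  0.09 ] [ 0.541 -0.258  0.099]
```

Call:
{"name": "servo_tool", "arguments": {
  "targets": [
    {"tx": 0, "ty": 0, "tz": 0.9, "roll": 0},
    {"tx": 0, "ty": 0.2, "tz": 1.8, "roll": 0},
    {"tx": -0.05, "ty": 1, "tz": 1.8, "roll": 0},
    {"tx": -0.1, "ty": 1.8, "tz": 1.8, "roll": 0},
    {"tx": -0.13, "ty": 2.6, "tz": 1.8, "roll": 0},
    {"tx": -0.13, "ty": 3.12, "tz": 1.8, "roll": 0},
    {"tx": -0.13, "ty": 3.12, "tz": 1.2, "roll": 0},
    {"tx": -0.13, "ty": 3.12, "tz": 0.8, "roll": 0}
  ],
  "jaw": 1
}}

```text
time: 7.6
ee_pos: [0.5286, -0.1153, 0.0728]
orientation: [[-0.993, -0.117, 0.002], [-0.117, 0.993, -0.003], [-0.002, -0.004, -1.0]]
wrist_force: [0.3, -0.2, 0.1]
grip_width: 0.0608
```

```bash
python3 - <<'E'
from h import *
im,W=cloud('side'); s=state(); print(s['time'],s['ee_pos'],s['grip_width'])
cv2.imwrite('pics/s4.png',cv2.resize(im[130:290,140:360],(0,0),fx=2.5,fy=2.5))
m=(W[...,0]>.49)&(W[...,0]<.58)&(W[...,1]>-.22)&(W[...,1]<-.03)&(W[...,2]>.08)&(W[...,2]<.14)
for z in np.arange(.08,.14,.01):
    q=W[m&(W[...,2]>=z)&(W[...,2]<z+.01)]
    if len(q): print('%.2f'%z,len(q),q.min(0).round(3),q.max(0).round(3), np.histogram(q[:,1],bins=np.arange(-.20,-.03,.01))[0])
print('thick', *box([W],.48,.6,-.17,-.06,.03,.068))
print('base',*box([W],.48,.65,-.33,-.2,.025,.05))
E
```

```text
7.65 [ 0.5260454  -0.11461199  0.06913366] 0.06479883951373412
0.10 3 [ 0.515 -0.148  0.109] [ 0.537 -0.082  0.11 ] [0 0 0 0 0 2 0 0 0 0 0 1 0 0 0 0]
0.11 57 [ 0.513 -0.156  0.11 ] [ 0.539 -0.072  0.12 ] [ 0  0  0  0  9 30  0  0  0  0  0  9  9  0  0  0]
0.12 81 [ 0.513 -0.157  0.12 ] [ 0.54  -0.071  0.13 ] [ 0  0  0  0 11 28  0  0  0  0  0  9 33  0  0  0]
0.13 94 [ 0.512 -0.158  0.13 ] [ 0.54  -0.071  0.14 ] [ 0  0  0  0 17 30  0  0  0  0  0  9 38  0  0  0]
thick [ 518.2 -110.9] sx 30.7 sy 66.7 yaw -20.6 z 0.064 n 423
base [ 545.  -273.1] sx 73.0 sy 60.0 yaw 5.6 z 0.039 n 844
```

View pics/s4.png

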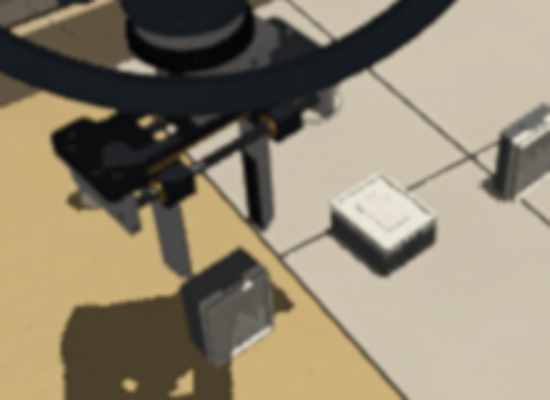

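Call:
{"name": "servo_tool", "arguments": {
  "targets": [
    {"tx": 0, "ty": -0.02, "tz": 0, "roll": 0},
    {"tx": 0, "ty": -0.02, "tz": 0, "roll": 0},
    {"tx": 0, "ty": -0.02, "tz": -0.1, "roll": 0},
    {"tx": 0, "ty": -0.02, "tz": -0.4, "roll": 0},
    {"tx": 0, "ty": -0.02, "tz": -0.7, "roll": 0},
    {"tx": 0, "ty": -0.02, "tz": -1, "roll": 0},
    {"tx": 0, "ty": -0.02, "tz": -1.3, "roll": 0},
    {"tx": 0, "ty": -0.02, "tz": -1.36, "roll": 0}
  ],
  "jaw": 1
}}

```text
time: 8.45
ee_pos: [0.524, -0.1148, -0.0018]
orientation: [[-0.993, -0.116, -0.008], [-0.116, 0.993, 0.001], [0.008, 0.002, -1.0]]
wrist_force: [0.9, 0.3, 0.6]
grip_width: 0.0939
```

Call:
{"name": "servo_tool", "arguments": {
  "targets": [
    {"tx": 0, "ty": 0, "tz": 0, "roll": 0},
    {"tx": 0, "ty": 0, "tz": 0, "roll": 0},
    {"tx": 0, "ty": 0, "tz": 0, "roll": 0},
    {"tx": 0, "ty": 0, "tz": 0, "roll": 0},
    {"tx": 0, "ty": 0, "tz": 0, "roll": 0},
    {"tx": 0, "ty": 0, "tz": 0, "roll": 0},
    {"tx": 0, "ty": 0, "tz": 0, "roll": 0},
    {"tx": 0, "ty": 0, "tz": 0, "roll": 0}
  ],
  "jaw": 0.1,
  "newtons": 4
}}

```text
time: 9.25
ee_pos: [0.5246, -0.1151, -0.0012]
orientation: [[-0.993, -0.116, -0.007], [-0.116, 0.993, 0.001], [0.007, 0.001, -1.0]]
wrist_force: [-0.4, -0.5, 4.8]
grip_width: 0.0578
```

Call:
{"name": "servo_tool", "arguments": {
  "targets": [
    {"tx": 0.095, "ty": 0.011, "tz": 0.0, "roll": 0},
    {"tx": 0.195, "ty": 0.023, "tz": 0.026, "roll": 0},
    {"tx": 0.294, "ty": 0.034, "tz": 0.046, "roll": 0},
    {"tx": 0.395, "ty": 0.046, "tz": 0.056, "roll": 0},
    {"tx": 0.497, "ty": 0.058, "tz": 0.058, "roll": 0},
    {"tx": 0.6, "ty": 0.07, "tz": 0.05, "roll": 0},
    {"tx": 0.7, "ty": 0.082, "tz": 0.034, "roll": 0},
    {"tx": 0.8, "ty": 0.093, "tz": 0.01, "roll": 0}
  ]
}}

```text
time: 10.05
ee_pos: [0.565, -0.1104, -0.0008]
orientation: [[-0.993, -0.116, -0.007], [-0.116, 0.993, 0.001], [0.007, 0.002, -1.0]]
wrist_force: [-0.5, 0.7, -0.9]
grip_width: 0.0577
```

```bash
python3 - <<'E'
from h import *
im,W=cloud('side'); s=state(); print(s['time'],s['ee_pos'],s['grip_width'],s['wrist_force'])
im2,_=cloud('top')
cv2.imwrite('pics/s5.png',np.hstack([cv2.resize(im[170:290,160:290],(0,0),fx=3,fy=3),cv2.resize(im2[170:290,150:280],(0,0),fx=3,fy=3)]))
E
```

```text
10.1 [ 0.56551249 -0.11039097 -0.0008287 ] 0.058074508953206774 [-0.58959301 -0.11350622 -1.51012775]
```

View pics/s5.png

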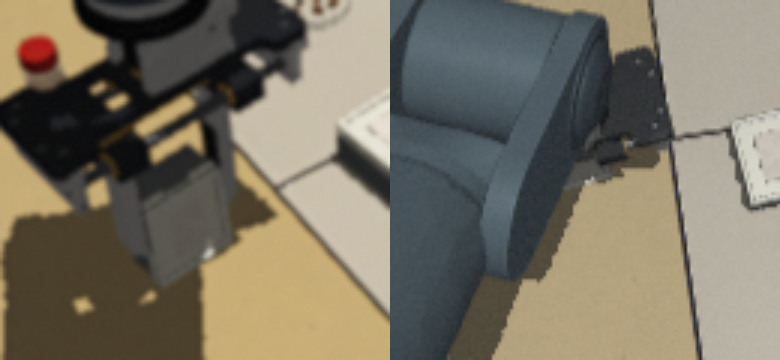

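```bash
cat >> h.py <<'E'
def plane(W,x0,x1,y0,y1,z0,z1,it=200,tol=.0015):
    p=W[(W[...,0]>x0)&(W[...,0]<x1)&(W[...,1]>y0)&(W[...,1]<y1)&(W[...,2]>z0)&(W[...,2]<z1)]
    r=np.random.default_rng(0); best=None
    for _ in range(it):
        a=p[r.choice(len(p),3,False)]; n=np.cross(a[1]-a[0],a[2]-a[0]); n/=np.linalg.norm(n)+1e-12
        q=abs((p-a[0])@n)<tol
        if best is None or q.sum()>best.sum(): best=q
    q=p[best]; c=q.mean(0); n=np.linalg.svd(q-c)[2][2]; n*=np.sign(n[2]) or 1
    return c.round(4),n.round(3),best.sum(),len(p),q.min(0).round(3),q.max(0).round(3)
E
python3 - <<'E'
from h import *
im,W=cloud('side')
print(plane(W,.48,.62,-.145,-.08,.005,.08)); print(W[242,222],W[255,222],W[232,222])
E
```

```text
(array([ 0.5552, -0.1121,  0.0394]), array([-0.993, -0.106,  0.054]), np.int64(537), 1096, array([ 0.55 , -0.145,  0.005]), array([ 0.561, -0.081,  0.08 ]))
[ 0.55533716 -0.11066445  0.04791132] [ 0.55433936 -0.10592742  0.01251713] [ 0.55532893 -0.1138108   0.07473649]
```

Call:
{"name": "servo_tool", "arguments": {
  "targets": [
    {"tx": 0, "ty": 0, "tz": 0.1, "roll": 0},
    {"tx": -0.3, "ty": 0, "tz": 0.1, "roll": 0},
    {"tx": -0.6, "ty": 0, "tz": 0.1, "roll": 0},
    {"tx": -0.9, "ty": 0, "tz": 0.1, "roll": 0},
    {"tx": -1.2, "ty": 0, "tz": 0.1, "roll": 0},
    {"tx": -1.2, "ty": 0, "tz": 0.1, "roll": 0},
    {"tx": -1.2, "ty": 0, "tz": 0, "roll": 0},
    {"tx": -1.2, "ty": 0, "tz": 0, "roll": 0}
  ],
  "newtons": 8
}}

```text
time: 11.0
ee_pos: [0.5054, -0.1106, -0.0009]
orientation: [[-0.993, -0.116, -0.007], [-0.116, 0.993, 0.0], [0.007, 0.001, -1.0]]
wrist_force: [0.1, 0.1, -0.9]
grip_width: 0.0583
```

Call:
{"name": "servo_tool", "arguments": {
  "targets": [
    {"tx": 0, "ty": 0, "tz": 0, "roll": 0},
    {"tx": 0, "ty": 0, "tz": 0, "roll": 0},
    {"tx": 0, "ty": 0, "tz": 0.6, "roll": 0},
    {"tx": 0, "ty": 0, "tz": 1.2, "roll": 0},
    {"tx": -0.5, "ty": 0, "tz": 1.2, "roll": 0},
    {"tx": -1, "ty": -0.05, "tz": 1.2, "roll": 0},
    {"tx": -1.2, "ty": -0.08, "tz": 1.0, "roll": 0},
    {"tx": -1.2, "ty": -0.08, "tz": 0.7, "roll": 0}
  ],
  "jaw": 1
}}

```text
time: 11.8
ee_pos: [0.4454, -0.115, 0.034]
orientation: [[-0.993, -0.115, -0.005], [-0.115, 0.993, -0.0], [0.005, 0.0, -1.0]]
wrist_force: [0.5, -0.1, 0.7]
grip_width: 0.0942
```

```bash
python3 - <<'E'
from h import *
im,W=cloud('side'); s=state(); print(s['time'],s['ee_pos'],s['grip_width'],s['wrist_force'])
print(plane(W,.48,.62,-.145,-.08,.005,.08)); print('thick top',*box([W],.45,.6,-.17,-.06,.06,.08))
E
```

```text
11.85 [ 0.44360969 -0.11390624  0.03117413] 0.09406506345338479 [-1.16520151 -0.17379596 -1.05978757]
(array([ 0.494 , -0.1184,  0.0319]), array([-0.992, -0.124,  0.   ]), np.int64(301), 450, array([ 0.491, -0.138,  0.005]), array([ 0.498, -0.096,  0.065]))
thick top [ 480.  -134.9] sx 74.3 sy 29.8 yaw 22.6 z 0.075 n 103
```

Call:
{"name": "servo_tool", "arguments": {
  "targets": [
    {"tx": 0, "ty": -0.08, "tz": 0, "roll": 0},
    {"tx": 0, "ty": -0.08, "tz": 0, "roll": 0},
    {"tx": 0, "ty": -0.08, "tz": 0, "roll": 0},
    {"tx": 0, "ty": -0.08, "tz": 0, "roll": 0},
    {"tx": 0, "ty": -0.08, "tz": 0, "roll": 0},
    {"tx": 0, "ty": -0.08, "tz": 0, "roll": 0},
    {"tx": 0.3, "ty": -0.05, "tz": -0.15, "roll": 0},
    {"tx": 0.6, "ty": -0.02, "tz": -0.2, "roll": 0}
  ],
  "jaw": -1
}}

```text
time: 12.65
ee_pos: [0.4737, -0.1148, 0.0209]
orientation: [[-0.993, -0.115, -0.01], [-0.115, 0.993, 0.002], [0.01, 0.003, -1.0]]
wrist_force: [0.3, -0.5, 0.5]
grip_width: 0.0336
```

Call:
{"name": "servo_tool", "arguments": {
  "targets": [
    {"tx": 0.15, "ty": 0.017, "tz": 0, "roll": 0},
    {"tx": 0.3, "ty": 0.034, "tz": 0, "roll": 0},
    {"tx": 0.45, "ty": 0.05, "tz": 0, "roll": 0},
    {"tx": 0.6, "ty": 0.07, "tz": 0, "roll": 0},
    {"tx": 0.7, "ty": 0.08, "tz": 0, "roll": 0},
    {"tx": 0.75, "ty": 0.085, "tz": 0, "roll": 0},
    {"tx": 0.75, "ty": 0.085, "tz": 0, "roll": 0},
    {"tx": 0.75, "ty": 0.085, "tz": 0, "roll": 0}
  ]
}}

```text
time: 13.45
ee_pos: [0.511, -0.1105, 0.0207]
orientation: [[-0.993, -0.115, -0.01], [-0.115, 0.993, 0.002], [0.01, 0.003, -1.0]]
wrist_force: [-0.1, -0.3, 0.1]
grip_width: 0.0006
```

```bash
python3 - <<'E'
from h import *
im,W=cloud('side'); s=state(); print(s['time'],s['ee_pos'],s['grip_width'],s['wrist_force'])
print(plane(W,.48,.68,-.15,-.07,.005,.09)); 
E
```

```text
13.5 [ 0.51091116 -0.11049981  0.02077803] 0.0006344234260987116 [0.06587423 0.70298794 0.42257198]Traceback (most recent call last):
  File "<stdin>", line 3, in <module>
  File "h.py", line 25, in plane
    a=p[r.choice(len(p),3,False)]; n=np.cross(a[1]-a[0],a[2]-a[0]); n/=np.linalg.norm(n)+1e-12
        ~~~~~~~~^^^^^^^^^^^^^^^^
  File "numpy/random/_generator.pyx", line 864, in numpy.random._generator.Generator.choice
ValueError: a must be a positive integer unless no samples are taken
```

Call:
{"name": "servo_tool", "arguments": {
  "targets": [
    {"tx": -0.2, "ty": 0, "tz": 0.8, "roll": 0},
    {"tx": -0.2, "ty": 0, "tz": 1.6, "roll": 0},
    {"tx": -0.2, "ty": 0, "tz": 2.4, "roll": 0},
    {"tx": -0.4, "ty": 0.5, "tz": 3.2, "roll": 0},
    {"tx": -0.8, "ty": 1.2, "tz": 3.4, "roll": 0},
    {"tx": -1.2, "ty": 2, "tz": 3.4, "roll": 0},
    {"tx": -1.6, "ty": 2.8, "tz": 3.4, "roll": 0},
    {"tx": -2, "ty": 3.6, "tz": 3.4, "roll": 0}
  ],
  "jaw": 1
}}

```text
time: 14.3
ee_pos: [0.4097, 0.0707, 0.1908]
orientation: [[-0.993, -0.114, -0.01], [-0.114, 0.993, 0.002], [0.009, 0.003, -1.0]]
wrist_force: [0.4, 0.2, 0.7]
grip_width: 0.0614
```

```bash
python3 - <<'E'
from h import *
im,W=cloud('side'); im2,T=cloud('top'); s=state(); print(s['time'],s['ee_pos'])
cv2.imwrite('pics/s6.png',np.hstack([cv2.resize(im[150:290,150:320],(0,0),fx=2.3,fy=2.3),cv2.resize(im2[150:290,140:310],(0,0),fx=2.3,fy=2.3)]))
for C in ([W],[T]):
  print('thick',*box(C,.48,.69,-.18,-.05,.025,.08)); print('base',*box(C,.45,.65,-.33,-.2,.025,.06))
E
```

```text
14.4 [0.40879342 0.0727238  0.19058797]Traceback (most recent call last):
  File "<stdin>", line 5, in <module>
  File "h.py", line 20, in box
    return np.round(r[0],1),'sx %.1f sy %.1f yaw %.1f'%(w,h,ang),'z %.3f n %d'%(np.percentile(p[:,2],95),len(p))
                                                                                ~~~~~~~~~~~~~^^^^^^^^^^^
    return _quantile_unchecked(
        a, q, axis, out, overwrite_input, method, keepdims, weights)
    return _ureduce(a,
                    func=_quantile_ureduce_func,
    ...<5 lines>...
                    overwrite_input=overwrite_input,
                    method=method)
    r = func(a, **kwargs)
    result = _quantile(arr,
                       quantiles=q,
    ...<2 lines>...
                       out=out,
                       weights=wgt)
    slices_having_nans = np.isnan(arr[-1, ...])
                                  ~~~^^^^^^^^^
IndexError: index -1 is out of bounds for axis 0 with size 0
```

View pics/s6.png

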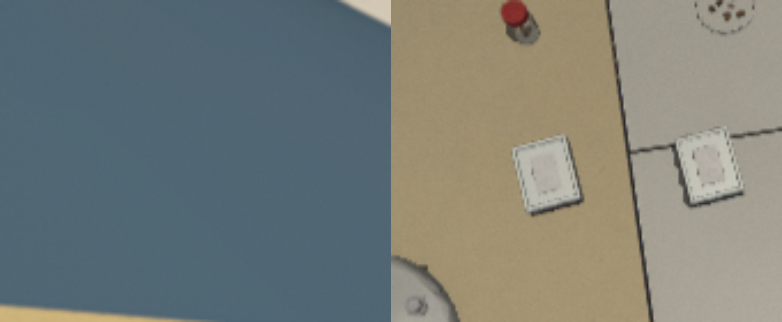

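```bash
python3 - <<'E'
from h import *
im,T=cloud('top'); np.save('t14.npy',T)
print('thick',*box([T],.48,.69,-.18,-.05,.033,.08)); print('base',*box([T],.45,.65,-.33,-.2,.030,.06))
print(plane(T,.48,.69,-.18,-.05,.025,.08)); print(plane(T,.48,.65,-.33,-.2,.025,.08))
E
```

```text
thick [ 564.1 -103.9] sx 70.8 sy 58.4 yaw 6.7 z 0.041 n 709
base [ 547.5 -273.5] sx 71.4 sy 58.0 yaw 5.6 z 0.038 n 675
(array([ 0.5646, -0.1038,  0.0371]), array([-0.042, -0.026,  0.999]), np.int64(358), 732, array([ 0.527, -0.136,  0.034]), array([ 0.602, -0.072,  0.04 ]))
(array([ 0.5476, -0.2735,  0.0335]), array([-0.041, -0.019,  0.999]), np.int64(344), 708, array([ 0.511, -0.304,  0.031]), array([ 0.585, -0.243,  0.037]))
```

Call:
{"name": "servo_tool", "arguments": {
  "targets": [
    {"tx": 0.6, "ty": -0.7, "tz": 0, "roll": 0},
    {"tx": 1.2, "ty": -1.4, "tz": 0, "roll": 0},
    {"tx": 1.8, "ty": -2.1, "tz": 0, "roll": 0},
    {"tx": 2.4, "ty": -2.8, "tz": -0.4, "roll": 0},
    {"tx": 3.06, "ty": -3.53, "tz": -1, "roll": 0},
    {"tx": 3.06, "ty": -3.53, "tz": -1.8, "roll": 0},
    {"tx": 3.06, "ty": -3.53, "tz": -2.6, "roll": 0},
    {"tx": 3.06, "ty": -3.53, "tz": -2.6, "roll": 0}
  ],
  "jaw": 1
}}

```text
time: 15.25
ee_pos: [0.5581, -0.1056, 0.0541]
orientation: [[-0.993, -0.116, -0.021], [-0.116, 0.993, 0.007], [0.02, 0.009, -1.0]]
wrist_force: [-0.4, 0.8, 0.1]
grip_width: 0.094
```

```bash
python3 - <<'E'
from h import *
im,W=cloud('side'); s=state(); print(s['time'],s['ee_pos'],s['orientation'][0],s['grip_width'])
m=(W[...,0]>.5)&(W[...,0]<.65)&(W[...,1]>-.22)&(W[...,1]<-.03)&(W[...,2]>.08)&(W[...,2]<.16)
q=W[m];print(q.min(0),q.max(0)); print(np.histogram(q[:,1],bins=np.arange(-.20,-.03,.01))[0])
for a in (q[q[:,1]<-.1],q[q[:,1]>-.1]): print(a.min(0),a.max(0))
E
```

```text
15.3 [ 0.56059871 -0.10609031  0.05788886] [-0.99301109 -0.11697333 -0.0156913 ] 0.09390911334186858
[ 0.54082128 -0.16657562  0.08996285] [ 0.57321972 -0.04531375  0.15992656]
[  0   0   0  58 232   0   0   0   0   0   0   0   0   0 138 127]
[ 0.55324101 -0.16657562  0.08996285] [ 0.57321972 -0.15066826  0.15992656]
[ 0.54082128 -0.05996977  0.09250521] [ 0.56259211 -0.04531375  0.15951241]
```

Call:
{"name": "servo_tool", "arguments": {
  "targets": [
    {"tx": 0.02, "ty": 0.04, "tz": 0, "roll": 0},
    {"tx": 0.02, "ty": 0.04, "tz": -0.3, "roll": 0},
    {"tx": 0.02, "ty": 0.04, "tz": -0.6, "roll": 0},
    {"tx": 0.02, "ty": 0.04, "tz": -0.9, "roll": 0},
    {"tx": 0.02, "ty": 0.04, "tz": -1.2, "roll": 0},
    {"tx": 0.02, "ty": 0.04, "tz": -1.5, "roll": 0},
    {"tx": 0.02, "ty": 0.04, "tz": -1.7, "roll": 0},
    {"tx": 0.02, "ty": 0.04, "tz": -1.7, "roll": 0}
  ],
  "jaw": 1
}}

```text
time: 16.1
ee_pos: [0.5601, -0.1035, -0.0292]
orientation: [[-0.993, -0.117, -0.019], [-0.117, 0.993, 0.006], [0.018, 0.008, -1.0]]
wrist_force: [-0.0, -0.1, 1.1]
grip_width: 0.0944
```

Call:
{"name": "servo_tool", "arguments": {
  "targets": [
    {"tx": 0, "ty": 0, "tz": 0, "roll": 0},
    {"tx": 0, "ty": 0, "tz": 0, "roll": 0},
    {"tx": 0, "ty": 0, "tz": 0, "roll": 0},
    {"tx": 0, "ty": 0, "tz": 0, "roll": 0},
    {"tx": 0, "ty": 0, "tz": 0, "roll": 0},
    {"tx": 0, "ty": 0, "tz": 0, "roll": 0},
    {"tx": 0, "ty": 0, "tz": 0, "roll": 0},
    {"tx": 0, "ty": 0, "tz": 0, "roll": 0}
  ],
  "jaw": 0.1,
  "newtons": 12
}}

```text
time: 16.9
ee_pos: [0.5604, -0.1036, -0.0288]
orientation: [[-0.993, -0.117, -0.019], [-0.117, 0.993, 0.005], [0.018, 0.008, -1.0]]
wrist_force: [-1.0, 0.9, 4.3]
grip_width: 0.0576
```

Call:
{"name": "servo_tool", "arguments": {
  "targets": [
    {"tx": 0, "ty": 0, "tz": 0.4, "roll": 0},
    {"tx": 0, "ty": 0, "tz": 0.9, "roll": 0},
    {"tx": 0, "ty": 0, "tz": 1.4, "roll": 0},
    {"tx": -0.05, "ty": -0.5, "tz": 1.4, "roll": -0.05},
    {"tx": -0.1, "ty": -1.1, "tz": 1.4, "roll": -0.1},
    {"tx": -0.2, "ty": -1.7, "tz": 1.4, "roll": -0.15},
    {"tx": -0.25, "ty": -2.3, "tz": 1.4, "roll": -0.18},
    {"tx": -0.3, "ty": -2.9, "tz": 1.4, "roll": -0.18}
  ]
}}

```text
time: 17.7
ee_pos: [0.5447, -0.2494, 0.0406]
orientation: [[-0.995, -0.098, -0.019], [-0.098, 0.995, 0.006], [0.018, 0.008, -1.0]]
wrist_force: [-0.1, -0.3, -0.8]
grip_width: 0.0578
```

```bash
python3 - <<'E'
from h import *
s=state(); print(s['time'],s['ee_pos'],s['orientation'].round(4) if hasattr(s['orientation'],'round') else s['orientation'],s['grip_width'],s['wrist_force'])
E
```

```text
17.7 [ 0.54473994 -0.2494254   0.04059473] [[-0.995  -0.0983 -0.0192]
 [-0.0984  0.9951  0.0064]
 [ 0.0185  0.0083 -0.9998]] 0.05784840547357683 [-0.13572342 -0.31685474 -0.77615587]
```

Call:
{"name": "servo_tool", "arguments": {
  "targets": [
    {"tx": -0.02, "ty": -0.3, "tz": 0, "roll": 0},
    {"tx": -0.02, "ty": -0.476, "tz": 0, "roll": 0},
    {"tx": -0.02, "ty": -0.476, "tz": -0.1, "roll": 0},
    {"tx": -0.02, "ty": -0.476, "tz": -0.2, "roll": 0},
    {"tx": -0.02, "ty": -0.476, "tz": -0.25, "roll": 0},
    {"tx": -0.02, "ty": -0.476, "tz": -0.25, "roll": 0},
    {"tx": -0.02, "ty": -0.476, "tz": -0.25, "roll": 0},
    {"tx": -0.02, "ty": -0.476, "tz": -0.25, "roll": 0}
  ]
}}

```text
time: 18.5
ee_pos: [0.544, -0.273, 0.0283]
orientation: [[-0.995, -0.099, -0.019], [-0.099, 0.995, 0.006], [0.018, 0.008, -1.0]]
wrist_force: [-0.1, 0.2, -0.5]
grip_width: 0.058
```

```bash
python3 - <<'E'
from h import *
im,W=cloud('side'); s=state(); print(s['time'],s['ee_pos'],np.round(s['orientation'],4)[0])
cv2.imwrite('pics/s7.png',cv2.resize(im[150:260,220:370],(0,0),fx=5,fy=5,interpolation=cv2.INTER_CUBIC))
np.save('s17.npy',W)
yaw=np.radians(5.6); R=np.array([[np.cos(yaw),np.sin(yaw)],[-np.sin(yaw),np.cos(yaw)]])
m=(W[...,0]>.46)&(W[...,0]<.64)&(W[...,1]>-.36)&(W[...,1]<-.18)&(W[...,2]>.005)&(W[...,2]<.11)
q=W[m]; ab=(q[:,:2]-[.5438,-.2732])@R.T
for z in np.arange(.005,.11,.005):
    k=(q[:,2]>=z)&(q[:,2]<z+.005)
    if k.sum()>5: 
        a=ab[k]; print('%.3f'%z,k.sum(),'near x %.4f (p5)'%np.percentile(a[:,0],5),'left y max %.4f min %.4f'%(np.percentile(a[:,1],97),np.percentile(a[:,1],3)))
E
```

```text
18.55 [ 0.54398741 -0.2731051   0.02838024] [-0.995  -0.0986 -0.0188]
0.005 70 near x -0.0335 (p5) left y max 0.0304 min -0.0235
0.010 68 near x -0.0335 (p5) left y max 0.0297 min -0.0229
0.015 67 near x -0.0336 (p5) left y max 0.0297 min -0.0260
0.020 71 near x -0.0339 (p5) left y max 0.0294 min -0.0246
0.025 63 near x -0.0344 (p5) left y max 0.0291 min -0.0222
0.030 242 near x -0.0336 (p5) left y max 0.0292 min -0.0238
0.035 168 near x -0.0330 (p5) left y max 0.0291 min -0.0275
0.060 12 near x -0.0323 (p5) left y max 0.0295 min -0.0086
0.065 50 near x -0.0330 (p5) left y max 0.0318 min -0.0239
0.070 67 near x -0.0331 (p5) left y max 0.0405 min -0.0220
0.075 74 near x -0.0333 (p5) left y max 0.0422 min -0.0241
0.080 76 near x -0.0327 (p5) left y max 0.0418 min -0.0226
0.085 85 near x -0.0336 (p5) left y max 0.0417 min -0.0263
0.090 237 near x -0.0326 (p5) left y max 0.0412 min -0.0263
0.095 421 near x -0.0317 (p5) left y max 0.0400 min -0.0280
0.100 43 near x -0.0288 (p5) left y max 0.0421 min -0.0404
0.105 41 near x -0.0085 (p5) left y max 0.0420 min -0.0382
```

View pics/s7.png

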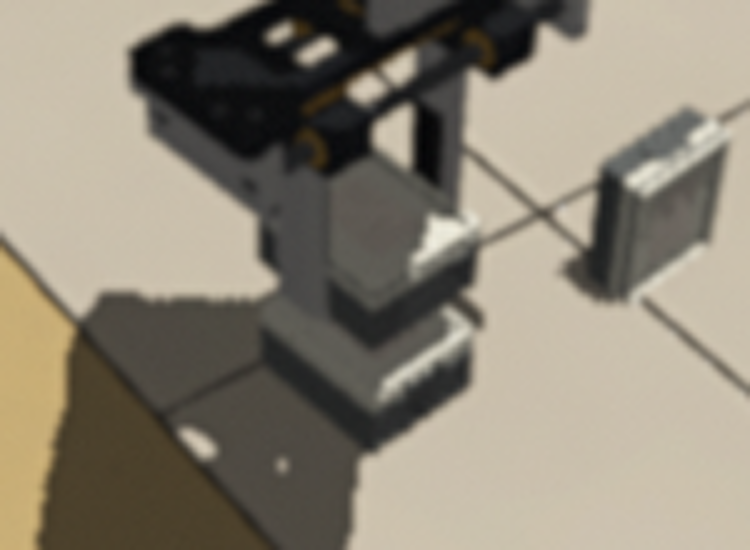

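Call:
{"name": "servo_tool", "arguments": {
  "targets": [
    {"tx": -0.008, "ty": 0, "tz": -0.06, "roll": 0},
    {"tx": -0.008, "ty": 0, "tz": -0.12, "roll": 0},
    {"tx": -0.008, "ty": 0, "tz": -0.18, "roll": 0},
    {"tx": -0.008, "ty": 0, "tz": -0.24, "roll": 0},
    {"tx": -0.008, "ty": 0, "tz": -0.3, "roll": 0},
    {"tx": -0.008, "ty": 0, "tz": -0.34, "roll": 0},
    {"tx": -0.008, "ty": 0, "tz": -0.37, "roll": 0},
    {"tx": -0.008, "ty": 0, "tz": -0.39, "roll": 0}
  ]
}}

```text
time: 19.35
ee_pos: [0.5435, -0.2731, 0.0087]
orientation: [[-0.995, -0.098, -0.019], [-0.099, 0.995, 0.006], [0.018, 0.008, -1.0]]
wrist_force: [0.5, 0.4, -1.1]
grip_width: 0.058
```

```bash
cat > chk.py <<'E'
from h import *
import sys
im,W=cloud('side'); s=state(); print(s['time'],s['ee_pos'],np.round(s['orientation'],4)[0],'F',np.round(s['wrist_force'],1),'M',np.round(s['torque'],2),s['grip_width'])
cx,cy=float(sys.argv[1]),float(sys.argv[2])
yaw=np.radians(float(sys.argv[3])); R=np.array([[np.cos(yaw),np.sin(yaw)],[-np.sin(yaw),np.cos(yaw)]])
m=(W[...,2]>.005)&(W[...,2]<.13); q=W[m]; ab=(q[:,:2]-[cx,cy])@R.T
k0=(abs(ab[:,0])<.045)&(abs(ab[:,1])<.045)
for z in np.arange(.005,.13,.005):
    k=k0&(q[:,2]>=z)&(q[:,2]<z+.005)
    if k.sum()>5:
        a=ab[k]; f=a[(a[:,0]<-.028)&(abs(a[:,1])<.025)]
        print('%.3f'%z,k.sum(),'near x %.4f n%d'%(np.median(f[:,0]) if len(f) else 0,len(f)),'y %.4f %.4f'%(np.percentile(a[:,1],3),np.percentile(a[:,1],97)))
E
python3 chk.py .5438 -.2732 5.6
```

```text
19.4 [ 0.54349445 -0.2730596   0.00861868] [-0.995  -0.0985 -0.019 ] F [-1.2 -0.4 -1.1] M [ 0.06 -0.04 -0.  ] 0.05805941126147134
0.005 67 near x -0.0328 n29 y -0.0200 0.0296
0.010 64 near x -0.0329 n24 y -0.0240 0.0298
0.015 66 near x -0.0325 n22 y -0.0257 0.0298
0.020 78 near x -0.0332 n29 y -0.0254 0.0298
0.025 60 near x -0.0333 n25 y -0.0207 0.0300
0.030 86 near x -0.0328 n34 y -0.0247 0.0297
0.035 83 near x -0.0318 n42 y -0.0258 0.0295
0.040 9 near x -0.0323 n6 y -0.0139 0.0291
0.045 50 near x -0.0328 n25 y -0.0248 0.0300
0.050 61 near x -0.0330 n29 y -0.0239 0.0349
0.055 81 near x -0.0328 n34 y -0.0190 0.0415
0.060 68 near x -0.0330 n29 y -0.0229 0.0418
0.065 75 near x -0.0331 n33 y -0.0383 0.0419
0.070 188 near x -0.0324 n35 y -0.0262 0.0412
0.075 438 near x -0.0320 n50 y -0.0285 0.0349
0.080 48 near x -0.0321 n3 y -0.0353 0.0419
0.085 42 near x 0.0000 n0 y -0.0377 0.0418
0.090 30 near x 0.0000 n0 y -0.0375 0.0422
0.095 41 near x 0.0000 n0 y -0.0392 0.0424
0.100 39 near x 0.0000 n0 y -0.0398 0.0417
0.105 37 near x 0.0000 n0 y -0.0398 0.0420
0.110 39 near x 0.0000 n0 y -0.0376 0.0422
0.115 34 near x 0.0000 n0 y -0.0390 0.0418
0.120 23 near x 0.0000 n0 y -0.0379 0.0418
0.125 19 near x 0.0000 n0 y -0.0398 0.0424
```

Call:
{"name": "servo_tool", "arguments": {
  "targets": [
    {"tx": 0, "ty": 0, "tz": -0.015, "roll": 0},
    {"tx": 0, "ty": 0, "tz": -0.03, "roll": 0},
    {"tx": 0, "ty": 0, "tz": -0.03, "roll": 0},
    {"tx": 0, "ty": 0, "tz": -0.03, "roll": 0},
    {"tx": 0, "ty": 0, "tz": -0.03, "roll": 0},
    {"tx": 0, "ty": 0, "tz": -0.03, "roll": 0},
    {"tx": 0, "ty": 0, "tz": -0.03, "roll": 0},
    {"tx": 0, "ty": 0, "tz": -0.03, "roll": 0}
  ]
}}

```text
time: 20.2
ee_pos: [0.5435, -0.2731, 0.0072]
orientation: [[-0.995, -0.099, -0.019], [-0.099, 0.995, 0.006], [0.018, 0.008, -1.0]]
wrist_force: [-1.1, 1.0, -0.6]
grip_width: 0.0577
```

Call:
{"name": "servo_tool", "arguments": {
  "targets": [
    {"tx": 0, "ty": 0, "tz": 0, "roll": 0},
    {"tx": 0, "ty": 0, "tz": 0, "roll": 0},
    {"tx": 0, "ty": 0, "tz": 0, "roll": 0},
    {"tx": 0, "ty": 0, "tz": 0, "roll": 0},
    {"tx": 0, "ty": 0, "tz": 0.3, "roll": 0},
    {"tx": 0, "ty": 0, "tz": 0.9, "roll": 0},
    {"tx": 0, "ty": 0, "tz": 1.6, "roll": 0},
    {"tx": 0, "ty": 0, "tz": 2.3, "roll": 0}
  ],
  "jaw": 0.8
}}

```text
time: 21.0
ee_pos: [0.5435, -0.273, 0.1245]
orientation: [[-0.995, -0.099, -0.019], [-0.099, 0.995, 0.006], [0.018, 0.008, -1.0]]
wrist_force: [1.1, -0.8, 0.7]
grip_width: 0.0849
```

Call:
{"name": "servo_tool", "arguments": {
  "targets": [
    {"tx": -0.3, "ty": -0.7, "tz": 0.2, "roll": 0},
    {"tx": -0.6, "ty": -1.4, "tz": 0.2, "roll": 0},
    {"tx": -1, "ty": -2.1, "tz": 0.2, "roll": 0.1},
    {"tx": -1.47, "ty": -2.8, "tz": 0.2, "roll": 0.15},
    {"tx": -1.47, "ty": -3.03, "tz": -0.3, "roll": 0.15},
    {"tx": -1.47, "ty": -3.03, "tz": -1, "roll": 0.15},
    {"tx": -1.47, "ty": -3.03, "tz": -1.7, "roll": 0.15},
    {"tx": -1.47, "ty": -3.03, "tz": -2.07, "roll": 0.15}
  ],
  "jaw": -1
}}

```text
time: 21.8
ee_pos: [0.4688, -0.4235, 0.0189]
orientation: [[-0.993, -0.114, -0.021], [-0.114, 0.993, 0.008], [0.02, 0.011, -1.0]]
wrist_force: [-0.1, 0.5, -0.3]
grip_width: 0.0238
```

```bash
python3 - <<'E'
from h import *
im,W=cloud('side'); s=state(); print(s['time'],s['ee_pos'],s['grip_width'])
print('thick', *box([W],.46,.65,-.33,-.2,.068,.085), plane(W,.48,.62,-.325,-.22,.06,.085)[:4])
print('thin',plane(W,.48,.6,-.46,-.37,.005,.065))
c=(W[...,0]>.6)&(W[...,0]<.8)&(W[...,1]>-.36)&(W[...,1]<-.2)&(W[...,2]>.006); print('petri',W[c].min(0),W[c].max(0))
E
```

```text
21.85 [ 0.4677127  -0.42202842  0.01637056] 0.01986664742278265
thick [ 544.3 -271.6] sx 71.9 sy 59.3 yaw 5.0 z 0.075 n 772 (array([ 0.5456, -0.2727,  0.0704]), array([-0.009,  0.029,  1.   ]), np.int64(479), 898)
thin (array([ 0.5183, -0.4177,  0.0321]), array([0.992, 0.125, 0.004]), np.int64(234), 448, array([ 0.513, -0.447,  0.005]), array([ 0.523, -0.389,  0.062]))
petri [ 0.6943647  -0.35337633  0.00601727] [ 0.76336537 -0.28721697  0.01363987]
```

Call:
{"name": "servo_tool", "arguments": {
  "targets": [
    {"tx": 0.3, "ty": 0.03, "tz": 0.05, "roll": 0},
    {"tx": 0.45, "ty": 0.05, "tz": 0.08, "roll": 0},
    {"tx": 0.6, "ty": 0.06, "tz": 0.08, "roll": 0},
    {"tx": 0.75, "ty": 0.08, "tz": 0.08, "roll": 0},
    {"tx": 0.88, "ty": 0.1, "tz": 0.08, "roll": 0},
    {"tx": 1, "ty": 0.11, "tz": 0.08, "roll": 0},
    {"tx": 1.1, "ty": 0.12, "tz": 0.08, "roll": 0},
    {"tx": 1.1, "ty": 0.12, "tz": 0.08, "roll": 0}
  ]
}}

```text
time: 22.65
ee_pos: [0.5233, -0.4159, 0.0204]
orientation: [[-0.993, -0.114, -0.023], [-0.114, 0.993, 0.011], [0.022, 0.014, -1.0]]
wrist_force: [-0.3, -0.6, 0.3]
grip_width: 0.0001
```

Call:
{"name": "servo_tool", "arguments": {
  "targets": [
    {"tx": -0.2, "ty": 0, "tz": 0.4, "roll": 0},
    {"tx": -0.4, "ty": 0, "tz": 1.2, "roll": 0},
    {"tx": -0.6, "ty": 0, "tz": 2, "roll": 0},
    {"tx": -1, "ty": 0, "tz": 2.4, "roll": 0},
    {"tx": -1.5, "ty": 0, "tz": 2.6, "roll": 0},
    {"tx": -2, "ty": 0, "tz": 2.6, "roll": 0},
    {"tx": -2.5, "ty": 0, "tz": 2.6, "roll": 0},
    {"tx": -3, "ty": 0, "tz": 2.6, "roll": 0}
  ],
  "jaw": 1
}}

```text
time: 23.45
ee_pos: [0.3721, -0.4158, 0.1504]
orientation: [[-0.993, -0.114, -0.023], [-0.114, 0.993, 0.011], [0.022, 0.014, -1.0]]
wrist_force: [0.3, -0.1, 0.8]
grip_width: 0.061
```

```bash
python3 - <<'E'
from h import *
im2,T=cloud('top'); im,W=cloud('side'); s=state(); print(s['time'],s['ee_pos'],np.round(s['orientation'],3)[0],s['grip_width'])
cv2.imwrite('pics/s8.png',np.hstack([cv2.resize(im[130:270,220:390],(0,0),fx=2.3,fy=2.3),cv2.resize(im2[150:290,230:400],(0,0),fx=2.3,fy=2.3)]))
np.save('t23.npy',T);np.save('w23.npy',W)
for n,C in (('top',T),('side',W)):
  try:
    print(n,'thin',*box([C],.48,.66,-.47,-.35,.022,.06),'thick',*box([C],.46,.65,-.33,-.2,.068,.085))
    print(plane(C,.48,.66,-.47,-.35,.02,.06))
  except Exception as e: print(n,e)
E
```

```text
23.55 [ 0.37119238 -0.41591743  0.15027787] [-0.993 -0.111 -0.024] 0.0690102537655226
top thin [ 579.7 -412.5] sx 70.4 sy 58.5 yaw 7.0 z 0.028 n 556 thick [ 547.1 -272.8] sx 70.5 sy 57.5 yaw 5.2 z 0.074 n 620
(array([ 0.5779, -0.4117,  0.0236]), array([ 0.006, -0.016,  1.   ]), np.int64(331), 655, array([ 0.542, -0.443,  0.022]), array([ 0.618, -0.382,  0.026]))
side thin [ 577.  -412.2] sx 72.1 sy 59.4 yaw 6.7 z 0.029 n 582 thick [ 545.3 -271.4] sx 72.4 sy 58.9 yaw 6.0 z 0.075 n 774
(array([ 0.5767, -0.4125,  0.0249]), array([-0.005,  0.004,  1.   ]), np.int64(359), 626, array([ 0.54 , -0.444,  0.023]), array([ 0.614, -0.38 ,  0.027]))
```

View pics/s8.png

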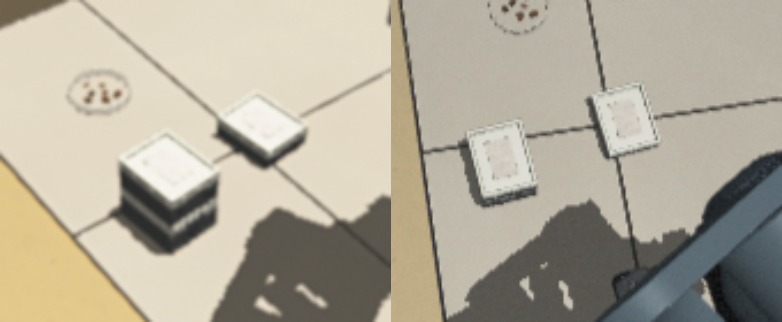

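Call:
{"name": "servo_tool", "arguments": {
  "targets": [
    {"tx": 0.7, "ty": 0.02, "tz": 0, "roll": 0},
    {"tx": 1.4, "ty": 0.04, "tz": 0, "roll": 0.05},
    {"tx": 2.1, "ty": 0.06, "tz": 0, "roll": 0.05},
    {"tx": 2.8, "ty": 0.08, "tz": -0.3, "roll": 0.05},
    {"tx": 3.5, "ty": 0.08, "tz": -0.8, "roll": 0.05},
    {"tx": 4.09, "ty": 0.08, "tz": -1.4, "roll": 0.05},
    {"tx": 4.09, "ty": 0.08, "tz": -1.9, "roll": 0.05},
    {"tx": 4.09, "ty": 0.08, "tz": -2, "roll": 0.05}
  ],
  "jaw": 1
}}

```text
time: 24.35
ee_pos: [0.5749, -0.4092, 0.0454]
orientation: [[-0.993, -0.118, -0.029], [-0.118, 0.993, 0.017], [0.027, 0.02, -0.999]]
wrist_force: [-0.9, 0.3, -0.7]
grip_width: 0.0938
```

```bash
python3 - <<'E'
from h import *
im,W=cloud('side'); s=state(); print(s['time'],s['ee_pos'],np.round(s['orientation'],3),s['grip_width'])
m=(W[...,0]>.5)&(W[...,0]<.65)&(W[...,1]>-.5)&(W[...,1]<-.34)&(W[...,2]>.06)&(W[...,2]<.16)
q=W[m]
for a in (q[q[:,1]<-.41],q[q[:,1]>-.41]): print(a.min(0),a.max(0))
E
```

```text
24.4 [ 0.57484555 -0.41003023  0.04673923] [[-0.993 -0.117 -0.028]
 [-0.118  0.993  0.016]
 [ 0.026  0.019 -0.999]] 0.0940455239830593
[ 0.57080616 -0.47077407  0.07993644] [ 0.59373706 -0.45347028  0.15921706]
[ 0.55818144 -0.36367802  0.0872046 ] [ 0.58082699 -0.3482935   0.15962377]
```

Call:
{"name": "servo_tool", "arguments": {
  "targets": [
    {"tx": 0.03, "ty": -0.04, "tz": -0.2, "roll": 0},
    {"tx": 0.03, "ty": -0.04, "tz": -0.5, "roll": 0},
    {"tx": 0.03, "ty": -0.04, "tz": -0.8, "roll": 0},
    {"tx": 0.03, "ty": -0.04, "tz": -1.1, "roll": 0},
    {"tx": 0.03, "ty": -0.04, "tz": -1.35, "roll": 0},
    {"tx": 0.03, "ty": -0.04, "tz": -1.5, "roll": 0},
    {"tx": 0.03, "ty": -0.04, "tz": -1.5, "roll": 0},
    {"tx": 0.03, "ty": -0.04, "tz": -1.5, "roll": 0}
  ],
  "jaw": 1
}}

```text
time: 25.2
ee_pos: [0.5766, -0.4122, -0.028]
orientation: [[-0.993, -0.117, -0.027], [-0.118, 0.993, 0.015], [0.025, 0.018, -1.0]]
wrist_force: [0.0, 0.1, -0.7]
grip_width: 0.094
```

Call:
{"name": "servo_tool", "arguments": {
  "targets": [
    {"tx": 0, "ty": 0, "tz": 0, "roll": 0},
    {"tx": 0, "ty": 0, "tz": 0, "roll": 0},
    {"tx": 0, "ty": 0, "tz": 0, "roll": 0},
    {"tx": 0, "ty": 0, "tz": 0, "roll": 0},
    {"tx": 0, "ty": 0, "tz": 0, "roll": 0},
    {"tx": 0, "ty": 0, "tz": 0, "roll": 0},
    {"tx": 0, "ty": 0, "tz": 0, "roll": 0},
    {"tx": 0, "ty": 0, "tz": 0, "roll": 0}
  ],
  "jaw": 0.1,
  "newtons": 12
}}

```text
time: 26.0
ee_pos: [0.5767, -0.4123, -0.0278]
orientation: [[-0.993, -0.117, -0.027], [-0.118, 0.993, 0.015], [0.025, 0.018, -1.0]]
wrist_force: [0.0, 1.3, 1.6]
grip_width: 0.0581
```

Call:
{"name": "servo_tool", "arguments": {
  "targets": [
    {"tx": 0, "ty": 0, "tz": 0.25, "roll": 0},
    {"tx": 0, "ty": 0, "tz": 0.6, "roll": 0},
    {"tx": 0, "ty": 0, "tz": 1, "roll": 0},
    {"tx": 0, "ty": 0, "tz": 1.4, "roll": 0},
    {"tx": 0, "ty": 0, "tz": 1.8, "roll": 0},
    {"tx": 0, "ty": 0, "tz": 2, "roll": 0},
    {"tx": 0, "ty": 0.1, "tz": 2, "roll": 0},
    {"tx": -0.05, "ty": 0.3, "tz": 2, "roll": 0}
  ]
}}

```text
time: 26.8
ee_pos: [0.574, -0.3971, 0.0722]
orientation: [[-0.993, -0.117, -0.027], [-0.117, 0.993, 0.015], [0.025, 0.018, -1.0]]
wrist_force: [-0.2, 0.3, -0.7]
grip_width: 0.0579
```

Call:
{"name": "servo_tool", "arguments": {
  "targets": [
    {"tx": -0.1, "ty": 0.4, "tz": 0, "roll": -0.05},
    {"tx": -0.2, "ty": 0.8, "tz": 0, "roll": -0.1},
    {"tx": -0.3, "ty": 1.2, "tz": 0, "roll": -0.15},
    {"tx": -0.4, "ty": 1.6, "tz": 0, "roll": -0.18},
    {"tx": -0.5, "ty": 2, "tz": 0, "roll": -0.18},
    {"tx": -0.58, "ty": 2.3, "tz": 0, "roll": -0.18},
    {"tx": -0.58, "ty": 2.4, "tz": 0, "roll": -0.18},
    {"tx": -0.58, "ty": 2.4, "tz": 0, "roll": -0.18}
  ]
}}

```text
time: 27.6
ee_pos: [0.5448, -0.2763, 0.0717]
orientation: [[-0.995, -0.099, -0.027], [-0.099, 0.995, 0.016], [0.025, 0.019, -1.0]]
wrist_force: [-0.2, -0.5, -1.4]
grip_width: 0.0579
```

Call:
{"name": "servo_tool", "arguments": {
  "targets": [
    {"tx": 0, "ty": 0.07, "tz": 0, "roll": 0},
    {"tx": 0, "ty": 0.07, "tz": -0.1, "roll": 0},
    {"tx": 0, "ty": 0.07, "tz": -0.2, "roll": 0},
    {"tx": 0, "ty": 0.07, "tz": -0.28, "roll": 0},
    {"tx": 0, "ty": 0.07, "tz": -0.28, "roll": 0},
    {"tx": 0, "ty": 0.07, "tz": -0.28, "roll": 0},
    {"tx": 0, "ty": 0.07, "tz": -0.28, "roll": 0},
    {"tx": 0, "ty": 0.07, "tz": -0.28, "roll": 0}
  ]
}}

```text
time: 28.4
ee_pos: [0.545, -0.2729, 0.058]
orientation: [[-0.995, -0.099, -0.027], [-0.099, 0.995, 0.016], [0.025, 0.018, -1.0]]
wrist_force: [0.0, -0.8, -0.8]
grip_width: 0.0579
```

```bash
python3 chk.py .5438 -.2732 5.6 && python3 - <<'E'
from h import *
im,W=cloud('side'); cv2.imwrite('pics/s9.png',cv2.resize(im[130:250,220:370],(0,0),fx=5,fy=5,interpolation=cv2.INTER_CUBIC))
E
```

```text
28.45 [ 0.54495653 -0.27289303  0.05799264] [-0.9947 -0.0989 -0.0269] F [ 0.   0.8 -0.6] M [-0.01 -0.07  0.01] 0.057859068319939554
0.005 68 near x -0.0325 n28 y -0.0235 0.0296
0.010 60 near x -0.0323 n24 y -0.0209 0.0301
0.015 68 near x -0.0328 n24 y -0.0251 0.0297
0.020 74 near x -0.0332 n26 y -0.0249 0.0292
0.025 59 near x -0.0332 n27 y -0.0222 0.0298
0.030 83 near x -0.0326 n34 y -0.0254 0.0297
0.035 55 near x -0.0323 n25 y -0.0233 0.0301
0.040 71 near x -0.0331 n30 y -0.0235 0.0306
0.045 66 near x -0.0332 n30 y -0.0236 0.0303
0.050 75 near x -0.0332 n27 y -0.0219 0.0302
0.055 67 near x -0.0334 n24 y -0.0212 0.0309
0.060 69 near x -0.0333 n31 y -0.0221 0.0310
0.065 131 near x -0.0333 n37 y -0.0249 0.0309
0.070 224 near x -0.0323 n48 y -0.0249 0.0300
0.075 12 near x -0.0320 n4 y -0.0102 0.0295
0.085 7 near x -0.0320 n4 y -0.0171 0.0285
0.090 54 near x -0.0324 n30 y -0.0227 0.0299
0.095 70 near x -0.0326 n37 y -0.0224 0.0307
0.100 65 near x -0.0328 n31 y -0.0284 0.0367
0.105 229 near x -0.0324 n45 y -0.0267 0.0411
0.110 515 near x -0.0317 n48 y -0.0281 0.0370
0.115 54 near x -0.0324 n2 y -0.0392 0.0409
0.120 43 near x 0.0000 n0 y -0.0384 0.0415
0.125 44 near x 0.0000 n0 y -0.0399 0.0408
```

View pics/s9.png

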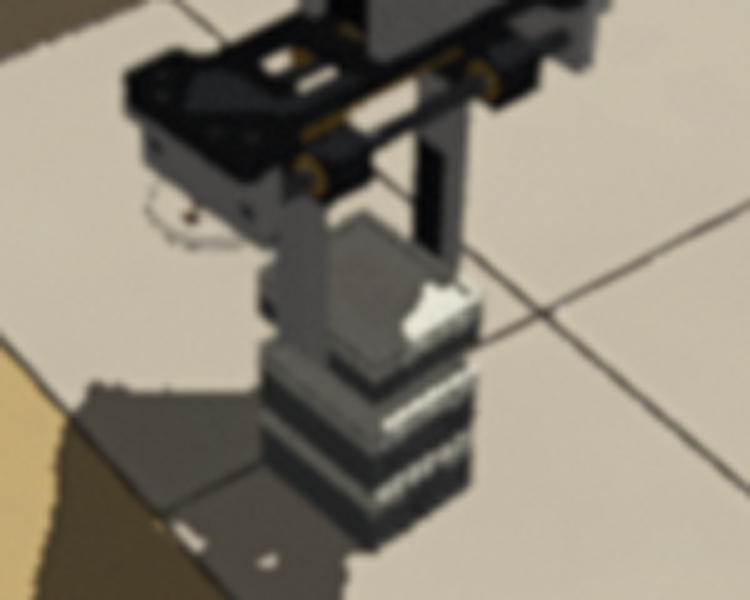

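Call:
{"name": "servo_tool", "arguments": {
  "targets": [
    {"tx": -0.012, "ty": 0.008, "tz": -0.05, "roll": 0},
    {"tx": -0.012, "ty": 0.008, "tz": -0.09, "roll": 0},
    {"tx": -0.012, "ty": 0.008, "tz": -0.13, "roll": 0},
    {"tx": -0.012, "ty": 0.008, "tz": -0.17, "roll": 0},
    {"tx": -0.012, "ty": 0.008, "tz": -0.2, "roll": 0},
    {"tx": -0.012, "ty": 0.008, "tz": -0.22, "roll": 0},
    {"tx": -0.012, "ty": 0.008, "tz": -0.24, "roll": 0},
    {"tx": -0.012, "ty": 0.008, "tz": -0.25, "roll": 0}
  ]
}}

```text
time: 29.3
ee_pos: [0.5443, -0.2725, 0.0454]
orientation: [[-0.995, -0.099, -0.027], [-0.099, 0.995, 0.016], [0.025, 0.018, -1.0]]
wrist_force: [0.7, 0.1, -1.4]
grip_width: 0.0581
```

Call:
{"name": "servo_tool", "arguments": {
  "targets": [
    {"tx": 0, "ty": 0, "tz": -0.01, "roll": 0},
    {"tx": 0, "ty": 0, "tz": -0.018, "roll": 0},
    {"tx": 0, "ty": 0, "tz": -0.018, "roll": 0},
    {"tx": 0, "ty": 0, "tz": -0.018, "roll": 0},
    {"tx": 0, "ty": 0, "tz": -0.018, "roll": 0},
    {"tx": 0, "ty": 0, "tz": -0.018, "roll": 0},
    {"tx": 0, "ty": 0, "tz": -0.018, "roll": 0},
    {"tx": 0, "ty": 0, "tz": -0.018, "roll": 0}
  ]
}}

```text
time: 30.1
ee_pos: [0.5443, -0.2725, 0.0445]
orientation: [[-0.995, -0.099, -0.027], [-0.099, 0.995, 0.016], [0.025, 0.018, -1.0]]
wrist_force: [-0.3, 0.1, -1.9]
grip_width: 0.0581
```

```bash
python3 chk.py .5438 -.2732 5.6 | sed -n '1p;8,30p'
```

```text
30.15 [ 0.54434301 -0.27248862  0.04451721] [-0.9947 -0.0988 -0.0269] F [ 0.9  0.2 -0.8] M [ 0.04 -0.02 -0.01] 0.058304809410230404
0.035 55 near x -0.0326 n23 y -0.0230 0.0298
0.040 71 near x -0.0330 n28 y -0.0242 0.0303
0.045 68 near x -0.0334 n27 y -0.0222 0.0306
0.050 72 near x -0.0332 n32 y -0.0226 0.0305
0.055 76 near x -0.0329 n26 y -0.0212 0.0306
0.060 64 near x -0.0334 n30 y -0.0256 0.0304
0.065 92 near x -0.0328 n41 y -0.0219 0.0308
0.070 73 near x -0.0324 n30 y -0.0249 0.0312
0.075 52 near x -0.0329 n29 y -0.0218 0.0305
0.080 54 near x -0.0332 n29 y -0.0223 0.0304
0.085 63 near x -0.0336 n30 y -0.0252 0.0342
0.090 102 near x -0.0332 n38 y -0.0361 0.0415
0.095 569 near x -0.0328 n42 y -0.0264 0.0336
0.100 118 near x -0.0324 n21 y -0.0336 0.0418
0.105 40 near x 0.0000 n0 y -0.0381 0.0417
0.110 45 near x 0.0000 n0 y -0.0399 0.0417
0.115 37 near x 0.0000 n0 y -0.0352 0.0416
0.120 43 near x 0.0000 n0 y -0.0399 0.0420
0.125 45 near x 0.0000 n0 y -0.0396 0.0422
```

Call:
{"name": "servo_tool", "arguments": {
  "targets": [
    {"tx": 0, "ty": 0, "tz": 0, "roll": 0},
    {"tx": 0, "ty": 0, "tz": 0, "roll": 0},
    {"tx": 0, "ty": 0, "tz": 0, "roll": 0},
    {"tx": 0, "ty": 0, "tz": 0, "roll": 0},
    {"tx": 0, "ty": 0, "tz": 0, "roll": 0},
    {"tx": 0, "ty": 0, "tz": 0.4, "roll": 0},
    {"tx": 0, "ty": 0, "tz": 1, "roll": 0},
    {"tx": 0, "ty": 0, "tz": 1.6, "roll": 0}
  ],
  "jaw": 0.8
}}

```text
time: 30.95
ee_pos: [0.5439, -0.2722, 0.1249]
orientation: [[-0.995, -0.099, -0.028], [-0.099, 0.995, 0.017], [0.026, 0.019, -0.999]]
wrist_force: [0.1, -0.4, -0.5]
grip_width: 0.0844
```

Call:
{"name": "servo_tool", "arguments": {
  "targets": [
    {"tx": 0, "ty": -0.5, "tz": 0.6, "roll": 0},
    {"tx": -0.3, "ty": -1, "tz": 1, "roll": 0},
    {"tx": -0.8, "ty": -1.6, "tz": 1, "roll": 0},
    {"tx": -1.4, "ty": -2.2, "tz": 1, "roll": 0},
    {"tx": -2, "ty": -2.8, "tz": 1, "roll": 0},
    {"tx": -2.4, "ty": -3, "tz": 1, "roll": 0},
    {"tx": -2.6, "ty": -3, "tz": 1, "roll": 0},
    {"tx": -2.6, "ty": -3, "tz": 1, "roll": 0}
  ]
}}

```text
time: 31.75
ee_pos: [0.4132, -0.4219, 0.1749]
orientation: [[-0.995, -0.097, -0.028], [-0.098, 0.995, 0.017], [0.026, 0.02, -0.999]]
wrist_force: [0.1, -0.3, -0.5]
grip_width: 0.0848
```

```bash
python3 - <<'E'
from h import *
im,W=cloud('side'); im2,T=cloud('top'); s=state(); print(s['time'],s['ee_pos'],s['joint_velocities'])
cv2.imwrite('pics/s10.png',np.hstack([cv2.resize(im[130:270,220:390],(0,0),fx=2.3,fy=2.3),cv2.resize(im2[150:290,200:370],(0,0),fx=2.3,fy=2.3)]))
for n,C in (('side',W),('top',T)):
    print(n,*box([C],.46,.65,-.33,-.2,.09,.12), plane(C,.5,.59,-.31,-.24,.085,.12)[:4])
    for a in ((.68,.8,-.13,-.05,.02,.1),(.28,.4,-.2,-.1,.01,.1),(.66,.8,-.37,-.27,.006,.03)):
        try: print(n,*box([C],*a))
        except Exception: print('hidden')
E
python3 chk.py .5438 -.2732 5.6 | cut -d' ' -f1-30
```

```text
31.85 [ 0.41457808 -0.4214572   0.17500972] [ 0.01222583  0.00561227 -0.00574138 -0.00187797  0.00068782 -0.00232792]
side [ 544.7 -271.7] sx 71.8 sy 59.4 yaw 5.7 z 0.100 n 869 (array([ 0.5441, -0.2718,  0.0967]), array([-0.004,  0.009,  1.   ]), np.int64(542), 940)
side [ 723.7 -107.3] sx 10.8 sy 1.2 yaw -28.9 z 0.046 n 12
side [ 335.9 -155.5] sx 32.8 sy 38.0 yaw -5.2 z 0.026 n 407
side [ 729. -321.] sx 67.5 sy 62.9 yaw -32.7 z 0.012 n 111
top [ 546.8 -272.7] sx 70.4 sy 58.3 yaw 5.3 z 0.100 n 798 (array([ 0.5475, -0.2723,  0.0958]), array([-0.026,  0.063,  0.998]), np.int64(413), 808)
top [731.7 -95.9] sx 27.4 sy 28.5 yaw -41.0 z 0.074 n 195
top [ 338.5 -156.5] sx 31.6 sy 36.6 yaw -8.9 z 0.025 n 203
top [ 730.9 -320.6] sx 66.4 sy 61.9 yaw -9.2 z 0.013 n 58
31.9 [ 0.41483097 -0.42139257  0.17503018] [-0.9946 -0.1002 -0.0276] F [-0.   0.8  0.1] M [ 0.01 -0.   -0.03] 0.08480579742407801
0.005 74 near x -0.0330 n29 y -0.0249 0.0296
0.010 58 near x -0.0328 n26 y -0.0229 0.0299
0.015 66 near x -0.0326 n24 y -0.0254 0.0303
0.020 79 near x -0.0332 n27 y -0.0257 0.0294
0.025 57 near x -0.0329 n29 y -0.0220 0.0293
0.030 88 near x -0.0324 n33 y -0.0255 0.0297
0.035 48 near x -0.0324 n25 y -0.0232 0.0294
0.040 69 near x -0.0328 n30 y -0.0238 0.0302
0.045 70 near x -0.0330 n28 y -0.0221 0.0307
0.050 71 near x -0.0331 n27 y -0.0182 0.0305
0.055 76 near x -0.0332 n33 y -0.0218 0.0306
0.060 69 near x -0.0330 n30 y -0.0218 0.0305
0.065 88 near x -0.0329 n37 y -0.0228 0.0310
0.070 74 near x -0.0330 n25 y -0.0259 0.0304
0.075 68 near x -0.0333 n30 y -0.0208 0.0303
0.080 81 near x -0.0334 n36 y -0.0231 0.0304
0.085 70 near x -0.0336 n25 y -0.0205 0.0305
0.090 127 near x -0.0338 n40 y -0.0253 0.0305
0.095 667 near x -0.0325 n49 y -0.0252 0.0291
0.100 77 near x -0.0322 n12 y -0.0263 0.0298
```

View pics/s10.png

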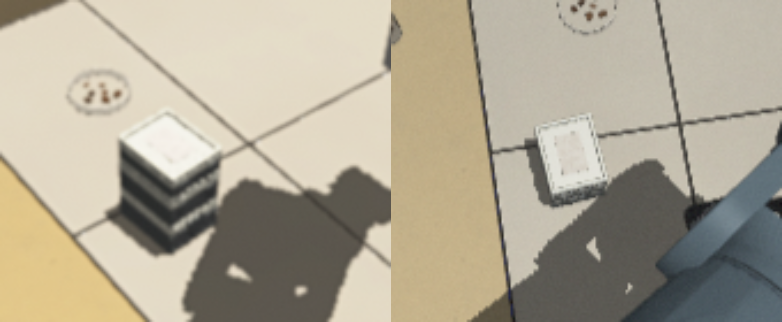

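```bash
python3 -c "
from plant import hand_in,state
print(hand_in()); print(state()['time'])"
```

```text
the job is handed in; nothing more can be done
None
the job is handed in; nothing more can be done
```

The column is built and the job was handed in at about 32 s of the 72 s allowed. I shut the lid of the flat case, tipped both standing cases onto their feet by pushing them at the top, and set the thick case and then the thin one on it.

**Last checks**
- **Fit:** in the side camera the three cases' near and left faces agree within about 1 mm. Each case was lowered into the rim below until its foot was seated, with no contact force showing.
- **Level and height:** the side camera shows the top lid level to about 0.01 rad. Its panel is at 97 mm where 98 mm is expected. A plane fit from the top camera gave a tilt of about 0.07 rad. I put that down to coarse depth in that view, because the side camera and both pictures show it flat.
- **Bystanders:** the vial and the stone measure within about 1 mm of their starting positions. The dish's starting position was never cleanly measured; it was not touched and looks unmoved in the pictures.

**What did not go to plan**
- **TCP height:** the fingertips really sit about 36 mm higher than the reported TCP. The first pull at the lid therefore passed over it; I corrected for this afterwards.
- **Tipping the thick case:** my first try, with a light grip, only slid it. I released it and pushed it over instead.
- **Tool tilt:** the tool drifted to about 0.03 rad of tilt over the run, which did not visibly affect the placing.

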